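Pack the vaccine carrier

TASK

Pack the vaccine carrier for an outreach trip: first stand the loose ice pack in the one empty place along the pocket's walls, then set the vial rack gently and upright in the middle between the four packs, then lay the inner cover flat on the packs, and last put the lid fully down over the neck. Leave the three packs already in the carrier standing where they are, and let go of everything.

Things in the scene. Friction and masses are not known exactly. Their poses are not given: they have to be found in the camera images.
- carrier: Fixed blue-grey box, 180 mm square, open top, turned any way. Origin: centre of underside, z up. White pocket 122 mm square, floor z 15, ledge z 85; above it a well 146 mm square to the rim, z 125; outside, neck 160 mm square from z 109 up. Empty place for a pack: 98 (x) by 30 mm, centre x -12, y -46, at the -y wall (steel bail folded outside it). Middle free between packs: about 74 mm square
- loose_pack: Ice pack to be loaded: rigid pale blue block standing upright on the desk, 90 (x) x 22 (y) x 70 mm high, 160 g, bottom edges rounded 3 mm. On top a moulded lug 34 (x) x 14 (y) mm, from z 70 to 88 mm, best gripped across its 34 mm (in the carrier the wall is close on its other side). Origin: centre of underside, z up. A half turn makes no difference
- pack_1: ice pack already standing in the carrier, same shape and size as loose_pack; it is loose and must stay standing where it is. Origin: centre of its underside, 15 mm above the carrier's underside; x along its length, z up
- pack_2: ice pack already standing in the carrier, same shape and size as loose_pack; it is loose and must stay standing where it is. Origin: centre of its underside, 15 mm above the carrier's underside; x along its length, z up
- pack_3: ice pack already standing in the carrier, same shape and size as loose_pack; it is loose and must stay standing where it is. Origin: centre of its underside, 15 mm above the carrier's underside; x along its length, z up
- vial_rack: Square grey rack with eight small white-capped vials fixed in it round a lifting post with a black knob; 56 x 56 mm, vial tops at z 43 mm; the knob, on the axis, is a cylinder 18 mm across from z 58 to 84 mm; 160 g. Origin: centre of underside, z up; alike in quarter turns. It stands on the pocket's floor
- inner_cover: Flat off-white square tray, 136 x 136 x 20 mm, 120 g: floor 5 mm, raised edge 7 mm thick, in the middle a grip rib 64 (x) x 12 (y) mm rising to z 20. Origin: centre of underside, z up. Lies in the carrier's well on the lugs of the four packs, its underside 103 mm above the carrier's underside; fits in any quarter turn
- lid: Blue-grey square lid with a dark bar handle, lying right way up; 180 mm square, 260 g. Origin: centre of the skirt's lower edge, z up. Skirt 168 mm square inside, 14 mm deep; plate z 14 to 26; handle bar 94 (x) x 14 (y) mm, z 46 to 60, open below. Fully down it rests on the carrier's rim, origin 111 mm above the carrier's underside; fits in any quarter turn

How it is judged:
By the outcome, as a careful person would: the job done as asked, in the order asked, and still so for the second after the job is handed in, with the robot touching nothing.
It also fails if it takes over 128 s, if anything falls off the work surface, if the arm or the gripper's body presses on something with over 40 N, if the wrist force passes 120 N, or if a joint passes its speed limit or range.

ROBOT

A 6-joint arm with a two-finger parallel gripper is mounted at the origin on a cart in front of the work surface, level with it; the furniture and walls round the work are solid. World frame = base frame: x ahead of the robot, y to its left, z up, the work surface at z = 0. Lengths are in m, angles in rad, forces in N, time in s.
With the tool pointing down it reaches from about 0.275 to 0.85 m from the base axis. Payload 5.2 kg.
Tool frame: the origin (TCP) lies midway between the tips of the shut fingers; the grasp point (between the pads) lies pinch_z behind it (pinch_z is the distance from the TCP to the grasp point, in m); z points along the fingers, x is the direction in which the jaws open and shut, and the axes are right-handed (so a half turn about z gives the same grasp; the last joint's range is limited). The gripper opens to 85 mm and grips with 20 to 120 N. Pads are 22 mm wide; open, the fingers measure 114 mm over their backs; the gripper's body (76 mm by 85 mm) begins 54 mm behind the grasp point. The pads swing forward as they close: fully open they stand 13 mm farther back than shut.
Start: joints at [-1.538, 0.259, 1.535, -0, 1.348, -0.203], TCP at [0.129, -0.535, 0.231] pointing down, gripper open.
Joint ranges: [-3.14, 3.14], [-0.91, 2.08], [0.19, 2.58], [-1.22, 4.36], [0.22, 2.71], [-3.12, 3.12]. Speed limits (rad/s): [2.57, 2.57, 3.14, 3.14, 3.14, 3.14].

INTERFACE

Orientations are given as [roll, pitch, yaw] about the fixed x, y, z axes, in that order (R = Rz(yaw) Ry(pitch) Rx(roll)).
In Python, from plant import observe, snapshot, hand_in, boxes_of, masks_of, pinch_z gives the robot as it stands.
- The arm moves only by the shell command python3 -m creep 'ROWS' [FORCE]. ROWS is JSON, a list of rows, each a list of 5 numbers: the finger opening in mm, from 0 to 85.4, then the shift along the tool's x, y, z in mm, then the turn about the tool's z in rad. A call has 1 to 8 rows; each row shifts and turns the commanded pose from where the row before left it, along the tool's axes as they then stand; what a row does not reach is not made up. A row lasts 1/12 s, in which the tool goes at most 41.7 mm and 7.16 degrees, less where a joint would pass 70% of its speed; a pose out of reach is approached as far as the arm can. A call is refused whole if a number of a shift passes 41.7 or a number of a turn 0.125, either way. A call with a gripper value outside its range is refused whole. The fingers move at their own pace and stop on an object; FORCE is the grip in N (left out, the last holds). Time passes only in rows, so rows that do not move let the fingers close. It gives the time, the measured TCP pose, the force and the opening at its end, in the units of the state.
- observe(): the state, without advancing time (a new reading comes with each control period).
- snapshot(name): name is "scene" or "top"; returns a dict with "img" (400x640x3 uint8, blue, green, red), "camera_matrix" (3x3 intrinsics, pixels), "extrinsics" (4x4, takes a point from world to camera coordinates). Camera axes: x right, y up, looking along -z (the intrinsics and any distortion apply to the point x, -y, -z); pixel columns grow to the right and rows downward; lengths in m; the calibration is good to about 2 mm. A picture is of the moment at which its call begins. There is no depth.
- hand_in(): hands the job in, once; it reports no verdict.
Trained networks look in a picture, given as the dict that the camera call returned (one of the last four; its "shot" number tells which), for a name from the list of things; names that differ only in an ending like _2 or _b are one class to them, and where a whole thing is asked for, a point or a joint stands for the part that bears it (a point fixed in the world has none). Each returns a list of dicts, best first, with "score" (0 to 1); they miss things now and then, are a little off and sometimes report something else, mostly with a low value. They report only what shows in the picture. A call takes as long as a camera call.
- boxes_of(picture, target): "point" ([x, y, z] in m, in world coordinates, good to about 4 mm: the middle of the surface that is visible of it).
- masks_of(picture, target): "pixels" (400x640 bool, what is visible of it).
The state is a dict: "clock": time; "q": joint angles; "joint_vel": joint speeds; "joint_torque": joint torques, N m; "tcp_pos": TCP position; "eef_rot": TCP orientation; "ft_force": force on the tool from outside, world axes, zero at the start; "moment": the same for the moment, N m; "width": finger opening in m.
Only numpy, scipy, OpenCV 4.12 (cv2) and the standard library are available. Lean on these libraries where they do the work, as an engineer would, in place of code of your own. Each camera call takes 0.05 s, during which the arm holds its last target.

## Working session

There is one attempt and no reset: what is moved stays moved. The work goes in short steps, Python scripts to look and compute and a shell command to move; the robot and the scene stay as the last step left them, time stands still between calls to the robot, and variables do not carry over. Pictures are saved under pics/ and viewed, and the job is handed in when it is done.

```bash
ls; mkdir -p pics; python3 - <<'E'
from plant import *
import cv2
print(observe(), pinch_z)
for n in("scene","top"):
    s=snapshot(n); cv2.imwrite(f"pics/{n}0.png",s["img"]); print(n,s["camera_matrix"],s["extrinsics"],s["shot"])
    for t in["carrier","loose_pack","vial_rack","inner_cover","lid"]:
        for b in boxes_of(s,t)[:5]: print(t,b["score"],b["point"])
E
```

```text
pics
{'clock': 0.0, 'q': array([-1.53779288e+00,  2.59317221e-01,  1.53609853e+00, -4.59964780e-06,
        1.34800235e+00, -2.02775074e-01]), 'joint_vel': array([-1.91119223e-04, -6.91001387e-04, -8.67689600e-06,  3.36972237e-04,
        1.27343581e-03,  2.66572010e-04]), 'joint_torque': array([ 3.72772893e-04, -4.46034837e+01, -2.90569764e+01, -2.52790505e-04,
        1.18364269e-02,  1.65438666e-05]), 'tcp_pos': array([ 0.12849654, -0.53422776,  0.23048237]), 'eef_rot': array([-3.14122942e+00,  1.78895239e-03, -1.33501646e+00]), 'ft_force': array([ 0.38358938, -0.38031519,  0.37502212]), 'moment': array([0.01819167, 0.05835242, 0.01088564]), 'width': 0.08542655814332424} 0.0187
scene [[439.92223077   0.         319.89025289]
 [  0.         439.92223077 199.17234686]
 [  0.           0.           1.        ]] [[-0.73212407 -0.68095179 -0.01729207  0.35173526]
 [ 0.38366049 -0.43320222  0.81556144 -0.26470269]
 [-0.56284898  0.59045788  0.57841207 -1.07794081]
 [ 0.          0.          0.          1.        ]] 1
carrier 0.92 [0.5155, -0.2837, 0.0906]
loose_pack 0.78 [0.4412, 0.0895, 0.047]
vial_rack 0.55 [0.4409, -0.1437, 0.0311]
inner_cover 0.61 [0.5452, 0.2632, 0.0058]
lid 0.58 [0.615, -0.0565, 0.0183]
top [[386.53305779   0.         318.98204187]
 [  0.         386.53305779 198.59003898]
 [  0.           0.           1.        ]] [[-0.0033502  -0.99996145 -0.00811584 -0.04291329]
 [ 0.98993355 -0.00446474  0.14146247 -0.53996849]
 [-0.14149325 -0.00756022  0.98991035 -0.98831119]
 [ 0.          0.          0.          1.        ]] 2
carrier 0.6 [0.5041, -0.3893, 0.0873]
loose_pack 0.9 [0.4459, 0.0785, 0.07]
vial_rack 0.6 [0.4494, -0.1475, 0.0352]
inner_cover 0.94 [0.5477, 0.2689, 0.0084]
lid 0.59 [0.626, -0.0762, 0.0232]
```

View pics/scene0.png

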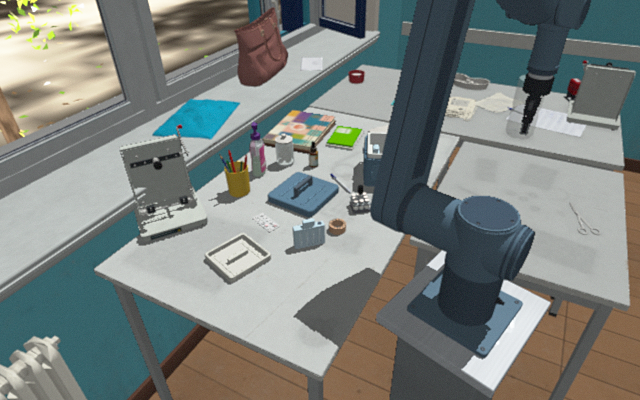

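View pics/top0.png

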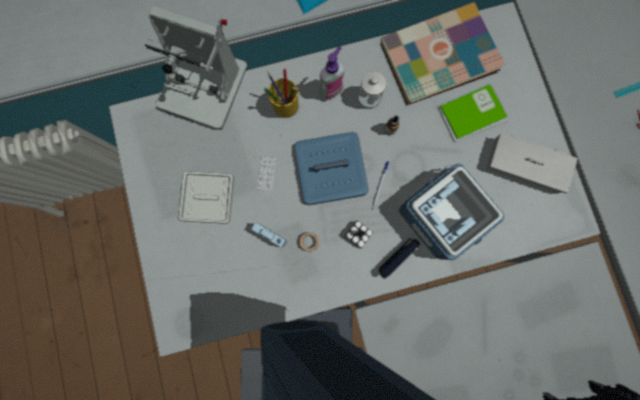

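```bash
python3 - <<'E'
from plant import *
import cv2,numpy as np
s=snapshot("top");I=s["img"]
np.savez("top.npz",K=s["camera_matrix"],E=s["extrinsics"],img=I)
c=cv2.resize(I[155:275,370:520],None,fx=5,fy=5,interpolation=cv2.INTER_CUBIC); cv2.imwrite("pics/car.png",c)
c=cv2.resize(I[120:260,170:380],None,fx=3.8,fy=3.8,interpolation=cv2.INTER_CUBIC); cv2.imwrite("pics/oth.png",c)
for t in["carrier","loose_pack","pack_1","vial_rack","inner_cover","lid"]:
    for m in masks_of(s,t)[:5]:
        M=m["pixels"].astype(np.uint8); cs,_=cv2.findContours(M,0,1)
        r=cv2.minAreaRect(np.vstack(cs)); print(t,m["score"],M.sum(),r)
E
```

```text
carrier 0.98 4821 ((450.22064208984375, 213.35169982910156), (79.62706756591797, 80.33172607421875), 49.76364517211914)
loose_pack 0.86 316 ((268.281494140625, 234.37149047851562), (36.8603630065918, 9.07565975189209), 30.465543746948242)
pack_1 0.9 342 ((432.993896484375, 218.8740692138672), (36.992103576660156, 10.349396705627441), 53.530765533447266)
pack_1 0.84 345 ((441.3852233886719, 193.76229858398438), (10.370987892150879, 36.23443603515625), 50.19443130493164)
pack_1 0.57 368 ((457.015380859375, 228.6194305419922), (11.979787826538086, 34.53483963012695), 51.709835052490234)
vial_rack 0.81 453 ((357.8523254394531, 233.99664306640625), (21.05426025390625, 22.283109664916992), 34.99202346801758)
vial_rack 0.18 2566 ((205.50408935546875, 196.45492553710938), (51.60537338256836, 52.058048248291016), 5.19442892074585)
lid 0.57 4215 ((330.3229064941406, 167.85687255859375), (65.36666107177734, 66.0520248413086), 80.13418579101562)
```

View pics/car.png

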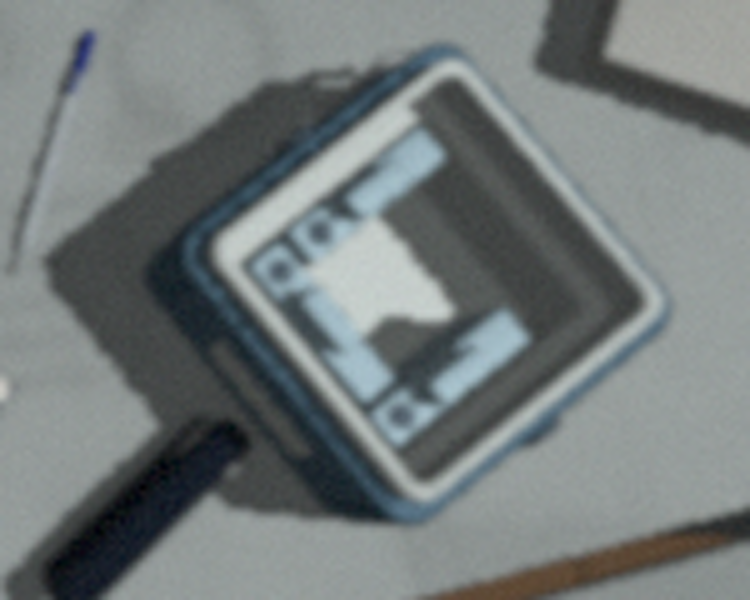

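View pics/oth.png

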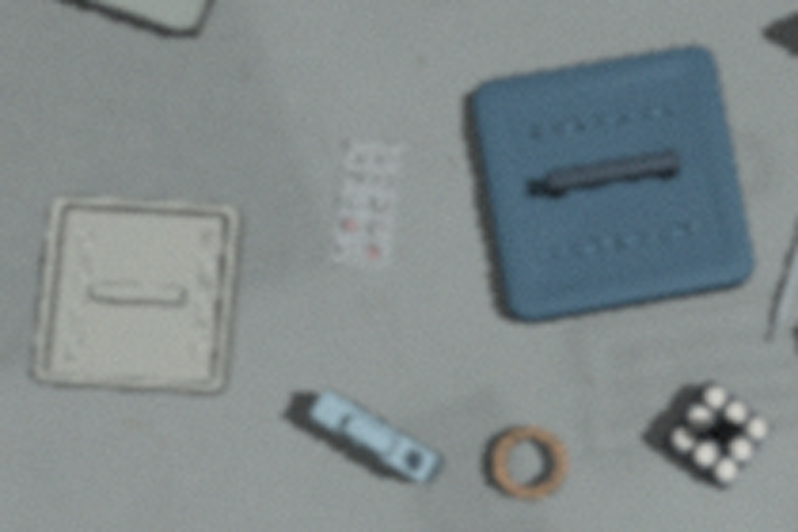

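```bash
cat > h.py <<'E'
import numpy as np,cv2
from scipy.optimize import least_squares
from scipy.ndimage import map_coordinates
def proj(s,P):
    P=np.atleast_2d(P); E=np.array(s["extrinsics"]);K=np.array(s["camera_matrix"])
    c=P@E[:3,:3].T+E[:3,3]; u=np.stack([c[:,0],-c[:,1],-c[:,2]],1)@K.T
    return u[:,:2]/u[:,2:]
def back(s,uv,z):
    E=np.array(s["extrinsics"]);K=np.array(s["camera_matrix"])
    d=np.linalg.solve(K,[uv[0],uv[1],1]);d=E[:3,:3].T@(d*[1,-1,-1]);o=-E[:3,:3].T@E[:3,3]
    return o+d*(z-o[2])/d[2]
def R(a):return np.array([[np.cos(a),-np.sin(a),0],[np.sin(a),np.cos(a),0],[0,0,1]])
def tf(p,P): return np.atleast_2d(P)@R(p[2]).T+[p[0],p[1],0]
def sq(a,b,z,frac=.75,n=15,sides=(0,1,2,3)):
    """rectangle a x b at z: list (points, outward normals)"""
    t=np.linspace(-frac,frac,n)/2; S=[]
    for i in sides:
        if i==0: P=np.c_[a/2+0*t,b*t]; N=[1,0,0]
        if i==1: P=np.c_[a*t,b/2+0*t]; N=[0,1,0]
        if i==2: P=np.c_[-a/2+0*t,b*t]; N=[-1,0,0]
        if i==3: P=np.c_[a*t,-b/2+0*t]; N=[0,-1,0]
        S.append((np.c_[P,0*t+z],np.array(N)))
    return S
def fit(s,p0,segs,sign=1,w=5,it=8,ch=None):
    """sign=+1: bright inside"""
    I=s["img"].astype(float); g=I.mean(2) if ch is None else I[...,ch]
    g=cv2.GaussianBlur(g,(0,0),.7); p=np.array(p0,float)
    for k in range(it):
        ww=max(w*(.7**k),2); offs=np.arange(-ww,ww+.01,.2); obs=[]
        for P,N in segs:
            a=proj(s,tf(p,P)); b=proj(s,tf(p,P+N*1e-3)); n=b-a; n/=np.linalg.norm(n,axis=1)[:,None]
            for j in range(len(P)):
                q=a[j]+offs[:,None]*n[j]
                v=map_coordinates(g,[q[:,1],q[:,0]],order=1); gr=-sign*np.gradient(v)
                i=int(gr.argmax())
                if gr[i]>0.4 and 0<i<len(offs)-1: obs.append((P[j],N,q[i],n[j],gr[i]))
        def res(x):
            A=proj(s,tf(x,np.array([o[0] for o in obs])))
            return [((a-o[2])@o[3]) for a,o in zip(A,obs)]
        r=least_squares(res,p,loss="soft_l1",f_scale=.5,x_scale=[.01,.01,.1]); p=r.x
    return p,len(obs),np.sqrt(np.mean(np.clip(np.abs(res(p)),0,3)**2))
def load():
    d=np.load("top.npz"); return dict(img=d["img"],camera_matrix=d["K"],extrinsics=d["E"])
def draw(im,s,p,segs,f,o,col):
    for P,N in segs:
        q=((proj(s,tf(p,P))-o+.5)*f-.5); cv2.polylines(im,[np.round(q).astype(int)],False,col,1)
E
cat > f.py <<'E'
from h import *
s=load()
def a(n,uv,z,yaw,*L):
    p=np.r_[back(s,uv,z)[:2],yaw]; print(n,"init",p.round(4))
    for nm,segs,sign in L:
        print("  ",nm,*[ (x.round(4) if hasattr(x,'round') else x) for x in fit(s,p,segs,sign)])
a("carrier",(458,210.6),.125,.73,("rim160",sq(.16,.16,.125),1),("in146",sq(.146,.146,.125),-1),("both",[],1) if 0 else ("rim r",sq(.16,.16,.125,.7),1))
# lid
a("lid",(330.3,167.9),.026,0.1,("out",sq(.18,.18,.026),-1),("bar",sq(.094,.014,.060,.7),-1))
a("cover",(205.5,196.5),.015,-.05,("out",sq(.136,.136,.02),1),("rib",sq(.064,.012,.020,.7),1),("in",sq(.122,.122,.02),1))
a("pack",(268,234),.07,-2.06,("top",sq(.09,.022,.07),1),)
for ang in [-.5,]:
    pass
c=back(s,(358.5,234),.043);print("rack",c)
E
python3 f.py
```

```text
carrier init [ 0.4966 -0.3808  0.73  ]
   rim160 [ 0.4982 -0.3786  0.6598] 60 0.1539
   in146 [ 0.4987 -0.3786  0.6589] 47 0.2899
   rim r [ 0.4982 -0.3786  0.6582] 60 0.1569
lid init [ 0.6257 -0.076   0.1   ]
   out [ 0.6262 -0.0765  0.1712] 47 0.5666
   bar [ 0.6233 -0.0622  0.2767] 17 0.7868
cover init [ 0.5503  0.2644 -0.05  ]
   out [ 0.5457  0.2684 -0.2207] 39 0.858Traceback (most recent call last):
  File "f.py", line 10, in <module>
    a("cover",(205.5,196.5),.015,-.05,("out",sq(.136,.136,.02),1),("rib",sq(.064,.012,.020,.7),1),("in",sq(.122,.122,.02),1))
    ~^^^^^^^^^^^^^^^^^^^^^^^^^^^^^^^^^^^^^^^^^^^^^^^^^^^^^^^^^^^^^^^^^^^^^^^^^^^^^^^^^^^^^^^^^^^^^^^^^^^^^^^^^^^^^^^^^^^^^^^^
  File "f.py", line 6, in a
    print("  ",nm,*[ (x.round(4) if hasattr(x,'round') else x) for x in fit(s,p,segs,sign)])
                                                                        ~~~^^^^^^^^^^^^^^^
  File "h.py", line 40, in fit
    r=least_squares(res,p,loss="soft_l1",f_scale=.5,x_scale=[.01,.01,.1]); p=r.x
    return func(*args, **kwargs)
    vector_fun = VectorFunction(
        fun_wrapped,
    ...<6 lines>...
        workers=workers
    )
    self._update_fun()
    ~~~~~~~~~~~~~~~~^^
    self.f = self.fun_wrapped(xp_copy(self.x))
             ~~~~~~~~~~~~~~~~^^^^^^^^^^^^^^^^^
    return np.atleast_1d(self.fun(x))
                         ~~~~~~~~^^^
    return self.f(x, *self.args, **self.kwargs)
           ~~~~~~^^^^^^^^^^^^^^^^^^^^^^^^^^^^^^
  File "h.py", line 38, in res
    A=proj(s,tf(x,np.array([o[0] for o in obs])))
             ~~^^^^^^^^^^^^^^^^^^^^^^^^^^^^^^^^^
  File "h.py", line 13, in tf
    def tf(p,P): return np.atleast_2d(P)@R(p[2]).T+[p[0],p[1],0]
                        ~~~~~~~~~~~~~~~~^~~~~~~~~~
ValueError: matmul: Input operand 1 has a mismatch in its core dimension 0, with gufunc signature (n?,k),(k,m?)->(n?,m?) (size 3 is different from 0)
```

```bash
cat > f2.py <<'E'
from h import *
s=load()
I=s["img"]; f=3.8;o=np.array([170,120]); im=cv2.resize(I[120:260,170:380],None,fx=f,fy=f,interpolation=cv2.INTER_CUBIC)
def go(n,p,segs,sign,w,col=(0,0,255)):
    try: r=fit(s,p,segs,sign,w); print(n,r[0].round(4),r[1],r[2].round(2)); draw(im,s,r[0],segs,f,o,col)
    except Exception as e: print(n,"fail")
L=[.6262,-.0765,1.742]; C=[.5467,.267,1.526]; P=np.r_[back(s,(268.3,234),.07)[:2],-2.03]
go("lid out",L,sq(.18,.18,.026,.8),-1,3)
go("bar",L,sq(.094,.014,.06,.8),-1,3)
go("cov outer",C,sq(.136,.136,.02,.85),1,3)
go("cov inner",C,sq(.122,.122,.02,.85),1,2.5,(0,255,0))
go("rib",C,sq(.064,.012,.02,.8),1,2)
go("pack",P,sq(.09,.022,.07,.85),1,4)
cv2.imwrite("pics/fit1.png",im)
# rack: white caps
g=cv2.GaussianBlur(I[215:255,335:382].mean(2),(0,0),.8)
_,b=cv2.threshold(g.astype(np.uint8),0,255,cv2.THRESH_OTSU)
n,_,st,ce=cv2.connectedComponentsWithStats(b)
print(st[1:,4],ce[1:]+[335,215])
E
python3 f2.py
```

```text
lid out [ 0.6261 -0.0764  1.7449] 48 0.57
bar [ 0.6259 -0.0757  1.6486] 49 0.71
cov outer [0.5502 0.2623 1.5115] 60 0.51
cov inner [0.5448 0.2688 1.5184] 60 0.4
rib [0.5516 0.2636 1.4814] 42 0.73
pack [ 0.4437  0.0853 -2.1043] 59 0.63
[1560] [[359.33910256 234.70705128]]
```

View pics/fit1.png

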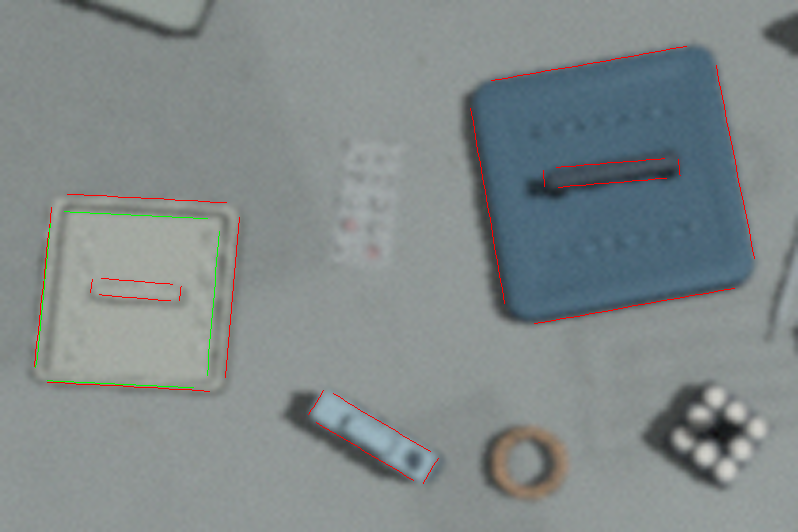

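```bash
cat > f3.py <<'E'
from h import *
s=load()
I=s["img"].astype(float); f=6;o=np.array([235,200]); 
def sub(x0,y0,w,h,f): return cv2.resize(s["img"][y0:y0+h,x0:x0+w],None,fx=f,fy=f,interpolation=cv2.INTER_CUBIC)
d=I[...,0]-I[...,2]; s2=dict(s); s2["img"]=np.repeat((d*4)[...,None],3,2)
P=np.r_[back(s,(268.3,234),.07)[:2],-2.03]
im=sub(235,205,60,50,10)
for nm,seg,w in[("top",sq(.09,.022,.07,.85),4),("ends+",sq(.09,.022,.07,.85),2)]:
    r=fit(s2,P,seg,1,w); print(nm,r[0].round(4),r[1],r[2].round(2)); P=r[0]
draw(im,s,P,seg,10,[235,205],(0,0,255)); draw(im,s,P,sq(.034,.014,.088,1),10,[235,205],(0,255,0))
im2=sub(335,210,50,50,10)
c=back(s,(359.3,234.7),.043);print(c)
# rack: silhouettes of caps: fit square of 56 at z~.02? ; show candidate
for a in [0.6]:
    draw(im2,s,[c[0],c[1],a],sq(.056,.056,.0,1),10,[335,210],(0,0,255)); draw(im2,s,[c[0],c[1],a],sq(.012,.012,.084,1),10,[335,210],(0,255,0))
cv2.imwrite("pics/p1.png",np.hstack([im[:500],im2[:500]])[:, :1100]); 
cv2.imwrite("pics/p1.png",cv2.resize(np.hstack([im[:500],im2[:500]]),(800,364)))
E
python3 f3.py
```

```text
top [ 0.4438  0.084  -2.1113] 60 0.58
ends+ [ 0.4439  0.084  -2.112 ] 60 0.59
[ 0.44357278 -0.14982998  0.043     ]
```

View pics/p1.png

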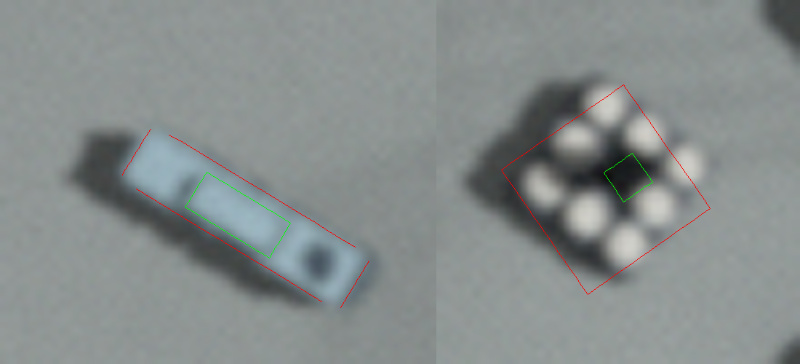

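```bash
cat > d.py <<'E'
import sys,numpy as np
from plant import observe
from scipy.spatial.transform import Rotation as Ro
o=observe(); p=o["tcp_pos"]; r=Ro.from_euler("xyz",o["eef_rot"]); M=r.as_matrix()
T=list(map(float,sys.argv[1:5])); y=o["eef_rot"][2]
psi=T[3]; d=np.array(T[:3])-p
dy=(psi-y+np.pi)%(2*np.pi)-np.pi
print("t%.1f pos %s yaw %.3f w %.1f F %s"%(o["clock"],p.round(4),y,o["width"]*1e3,o["ft_force"].round(1)))
c,s=np.cos(y),np.sin(y); c2,s2=np.cos(psi),np.sin(psi)
print("now-frame shift mm",np.round([1e3*(c*d[0]+s*d[1]),1e3*(s*d[0]-c*d[1]),-1e3*d[2]],1)," after-turn shift",np.round([1e3*(c2*d[0]+s2*d[1]),1e3*(s2*d[0]-c2*d[1]),-1e3*d[2]],1),"turn %.3f"%(-dy))
E
python3 d.py .444 .084 .15 -2.11
```

```text
t0.9 pos [ 0.1285 -0.5348  0.2313] yaw -1.335 w 85.3 F [-0.  -0.1  0.2]
now-frame shift mm [-528.  -451.3   81.3]  after-turn shift [-693.    47.    81.3] turn 0.775
```

```bash
python3 -m creep '[[85,0,0,0,0.11],[85,0,0,0,0.11],[85,0,0,0,0.11],[85,0,0,0,0.11],[85,0,0,0,0.11],[85,0,0,0,0.11],[85,0,0,0,0.115],[85,0,0,0,0]]'; python3 d.py .444 .084 .15 -2.11
python3 -m creep '[[85,-20,0,0,0],[85,-35,0,0,0],[85,-35,0,0,0],[85,-35,0,0,0],[85,-35,0,0,0],[85,-35,0,0,0],[85,-35,0,0,0],[85,-35,0,0,0]]'; python3 d.py .444 .084 .15 -2.11
```

```text
clock: 1.62
tcp_pos: [0.1285, -0.5348, 0.2313]
eef_rot: [-3.142, -0.0, -2.114]
ft_force: [0.6, 0.5, 0.4]
width: 0.0849
t1.6 pos [ 0.1285 -0.5348  0.2313] yaw -2.114 w 84.9 F [0.6 0.5 0.4]
now-frame shift mm [-692.8   49.8   81.3]  after-turn shift [-693.    47.    81.3] turn -0.004
clock: 2.28
tcp_pos: [0.2651, -0.3059, 0.2315]
eef_rot: [-3.141, -0.0, -2.107]
ft_force: [0.6, -0.1, 0.4]
width: 0.085
t2.3 pos [ 0.2651 -0.3059  0.2315] yaw -2.107 w 85.0 F [ 0.6 -0.1  0.4]
now-frame shift mm [-426.6   45.2   81.5]  after-turn shift [-426.4   46.7   81.5] turn 0.003
```

```bash

python3 -m creep '[[85,-35,4,0,0],[85,-35,4,0,0],[85,-35,4,0,0],[85,-35,4,0,0],[85,-35,4,0,0],[85,-35,4,0,0],[85,-35,4,0,0],[85,-35,4,0,0]]'; python3 d.py .444 .084 .15 -2.11
python3 -m creep '[[85,-35,3,0,0],[85,-35,3,10,0],[85,-35,3,20,0],[85,-26,3,20,0],[85,-12,2,15,0],[85,-4,0,10,0],[85,0,0,5,0],[85,0,0,0,0]]'; python3 d.py .444 .084 .073 -2.11
```

```text
clock: 2.95
tcp_pos: [0.3813, -0.049, 0.2317]
eef_rot: [-3.14, 0.0, -2.106]
ft_force: [1.0, -0.9, -0.2]
width: 0.0849
t3.0 pos [ 0.3813 -0.049   0.2317] yaw -2.106 w 84.9 F [ 1.  -0.9 -0.2]
now-frame shift mm [-146.4   13.9   81.7]  after-turn shift [-146.3   14.5   81.7] turn 0.004
clock: 3.62
tcp_pos: [0.4435, 0.0822, 0.1504]
eef_rot: [3.14, -0.001, -2.108]
ft_force: [0.7, -0.6, -0.2]
width: 0.085
t3.6 pos [0.4435 0.0822 0.1504] yaw -2.108 w 85.0 F [ 0.7 -0.6 -0.2]
now-frame shift mm [-1.8  0.5 77.4]  after-turn shift [-1.8  0.5 77.4] turn 0.002
```

Look before descending.

```bash
cat > look.py <<'E'
import sys,cv2
from plant import snapshot
n,out,x,y,w,h,f=sys.argv[1:8]; x,y,w,h=map(int,(x,y,w,h)); f=float(f)
s=snapshot(n); import numpy as np
np.savez(f"{n}_last.npz",K=s["camera_matrix"],E=s["extrinsics"],img=s["img"])
cv2.imwrite(f"pics/{out}.png",cv2.resize(s["img"][y:y+h,x:x+w],None,fx=f,fy=f,interpolation=cv2.INTER_CUBIC))
E
python3 look.py scene s1 240 150 160 120 4.5
```

```text
(no output)
```

View pics/s1.png

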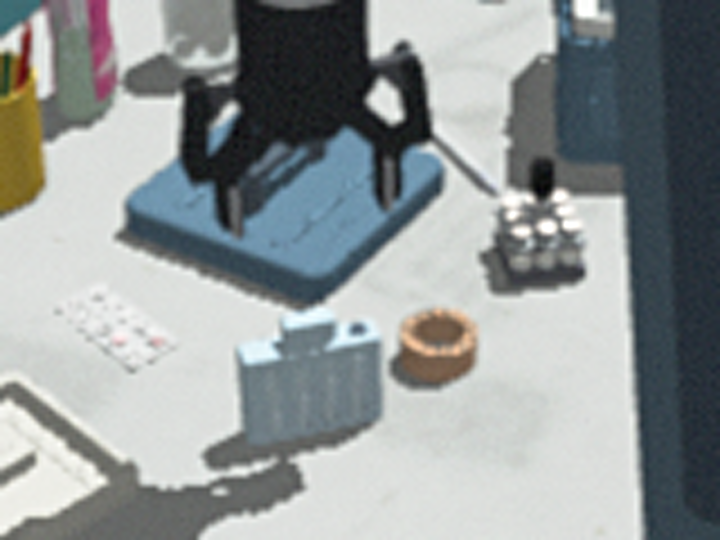

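```bash
cat > ov.py <<'E'
# ov.py cam out x y w h f  then objs: name:x:y:yaw
import sys
from h import *
n,out,x,y,w,h,f=sys.argv[1:8]; x,y,w,h=map(int,(x,y,w,h)); f=float(f)
d=np.load(f"{n}_last.npz"); s=dict(img=d["img"],camera_matrix=d["K"],extrinsics=d["E"])
im=cv2.resize(s["img"][y:y+h,x:x+w],None,fx=f,fy=f,interpolation=cv2.INTER_CUBIC)
M={"pack":[(.09,.022,0),(.09,.022,.07),(.034,.014,.088)],"rack":[(.056,.056,0),(.018,.018,.084)],
"cover":[(.136,.136,0),(.136,.136,.02),(.064,.012,.02)],"lid":[(.18,.18,.0),(.18,.18,.026),(.094,.014,.06)],
"carrier":[(.16,.16,.125),(.146,.146,.125),(.122,.122,.085)]}
for a in sys.argv[8:]:
    k=a.split(":"); p=[float(v) for v in k[1:4]]; z=float(k[4]) if len(k)>4 else 0
    for i,(A,B,Z) in enumerate(M[k[0]]): draw(im,s,p,sq(A,B,Z+z,1),f,[x,y],[(0,0,255),(0,255,0),(255,0,255)][i])
cv2.imwrite(f"pics/{out}.png",im)
E
python3 ov.py scene s2 190 150 190 140 4.2 pack:.4439:.084:-2.112 rack:.4455:-.1505:-.62 cover:.547:.267:1.515 lid:.626:-.076:1.745
```

```text
(no output)
```

View pics/s2.png

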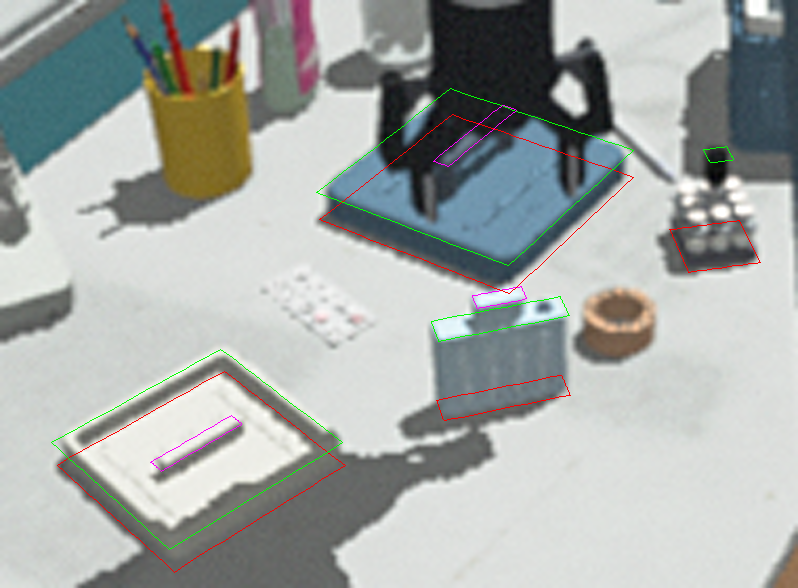

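```bash

python3 -m creep '[[85,-1,0,15,0],[85,-1,0,20,0],[85,0,0,20,0],[85,0,0,14,0],[85,0,0,6,0],[85,0,0,3,0],[85,0,0,0,0]]'; 
python3 -m creep '[[30,0,0,0,0],[30,0,0,0,0],[30,0,0,0,0],[30,0,0,0,0],[30,0,0,0,0],[30,0,0,0,0],[30,0,0,0,0],[30,0,0,0,0]]' 60; python3 d.py .444 .084 .11 -2.483
```

```text
clock: 4.25
tcp_pos: [0.4458, 0.0836, 0.0738]
eef_rot: [-3.141, 0.0, -2.111]
ft_force: [0.2, -0.7, -0.3]
width: 0.0849
clock: 4.92
tcp_pos: [0.4461, 0.0845, 0.0741]
eef_rot: [-3.14, 0.001, -2.11]
ft_force: [-0.1, 1.1, 5.4]
width: 0.0321
t4.9 pos [0.4461 0.0845 0.0741] yaw -2.110 w 32.1 F [-0.1  1.1  5.4]
now-frame shift mm [  1.5   1.6 -35.9]  after-turn shift [  2.    0.9 -35.9] turn 0.373
```

```bash

python3 -m creep '[[20,0,0,0,0],[20,0,0,0,0],[20,0,0,-4,0],[20,0,0,-10,0],[20,0,0,-20,0],[20,0,0,-20,0],[20,0,0,0,0],[20,0,0,0,0]]'; python3 look.py scene s3 240 130 160 120 4.5
```

```text
clock: 5.58
tcp_pos: [0.4459, 0.0844, 0.128]
eef_rot: [-3.14, 0.001, -2.11]
ft_force: [0.3, 0.4, -2.0]
width: 0.0323
```

View pics/s3.png

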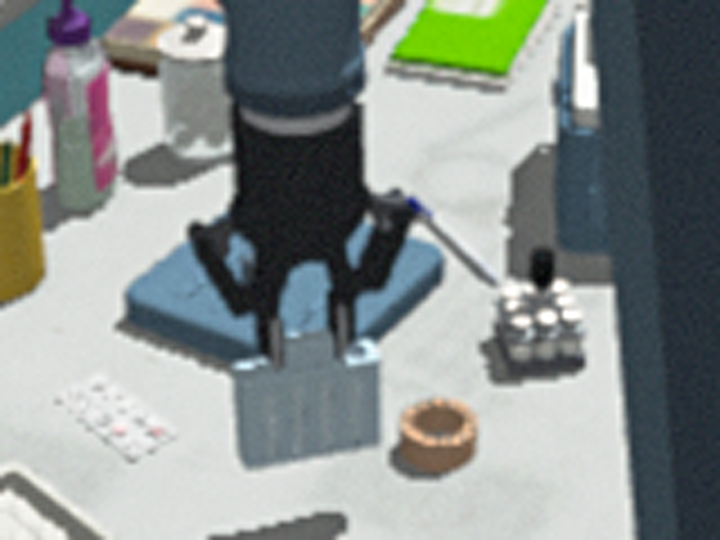

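```bash

python3 -m creep '[[20,0,0,-20,0.1],[20,0,0,-30,0.1],[20,0,0,-30,0.1],[20,0,0,-25,0.07],[20,0,0,-10,0],[20,0,0,0,0]]'; python3 d.py .517 -.422 .24 -2.483
```

```text
clock: 6.13
tcp_pos: [0.4464, 0.0843, 0.2434]
eef_rot: [-3.14, 0.002, -2.478]
ft_force: [-0.1, -0.8, -2.1]
width: 0.0322
t6.1 pos [0.4464 0.0843 0.2434] yaw -2.478 w 32.2 F [-0.1 -0.8 -2.1]
now-frame shift mm [ 256.4 -442.3    3.4]  after-turn shift [ 254.  -443.7    3.4] turn 0.005
```

```bash

python3 -m creep '[[20,6,-10,0,0.005],[20,12,-20,0,0],[20,16,-28,0,0],[20,16,-28,0,0],[20,16,-28,0,0],[20,16,-28,0,0],[20,16,-28,0,0],[20,16,-28,0,0]]'; python3 -m creep '[[20,16,-28,0,0],[20,16,-28,0,0],[20,16,-28,0,0],[20,16,-28,0,0],[20,16,-28,0,0],[20,16,-28,0,0],[20,14,-23,0,0],[20,10,-18,0,0]]'; python3 d.py .517 -.422 .24 -2.483
```

```text
clock: 6.8
tcp_pos: [0.4747, -0.143, 0.2392]
eef_rot: [3.137, -0.002, -2.483]
ft_force: [0.9, -0.1, -1.3]
width: 0.0325
clock: 7.47
tcp_pos: [0.5074, -0.3826, 0.2381]
eef_rot: [3.136, -0.001, -2.484]
ft_force: [-0.4, 0.7, -1.5]
width: 0.0324
t7.5 pos [ 0.5074 -0.3826  0.2381] yaw -2.484 w 32.4 F [-0.4  0.7 -1.5]
now-frame shift mm [ 16.5 -37.1  -1.9]  after-turn shift [ 16.5 -37.   -1.9] turn -0.001
```

```bash

python3 -m creep '[[20,8,-18,0,0],[20,6,-12,0,0],[20,2,-6,0,0],[20,0,0,0,0],[20,0,0,0,0],[20,0,0,0,0]]'; python3 d.py .517 -.422 .24 -2.483;  python3 look.py top t1 390 130 150 120 5.3;  python3 look.py scene s4 300 100 160 120 4.5
```

```text
clock: 7.97
tcp_pos: [0.5176, -0.4178, 0.2412]
eef_rot: [3.139, 0.0, -2.484]
ft_force: [-0.4, -0.2, -0.6]
width: 0.0319
t8.0 pos [ 0.5176 -0.4178  0.2412] yaw -2.484 w 31.9 F [-0.4 -0.2 -0.6]
now-frame shift mm [ 3.  -2.9  1.2]  after-turn shift [ 3.  -2.9  1.2] turn -0.001
```

View pics/t1.png

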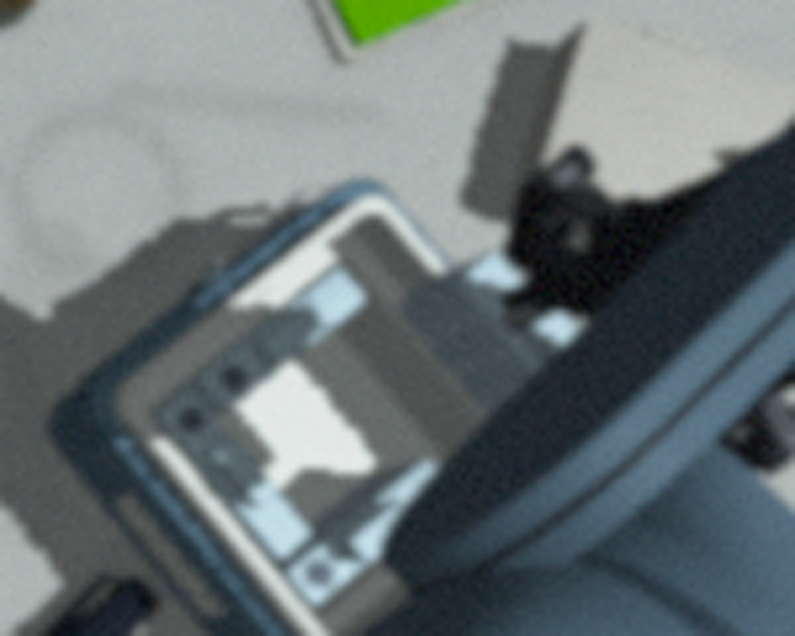

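View pics/s4.png

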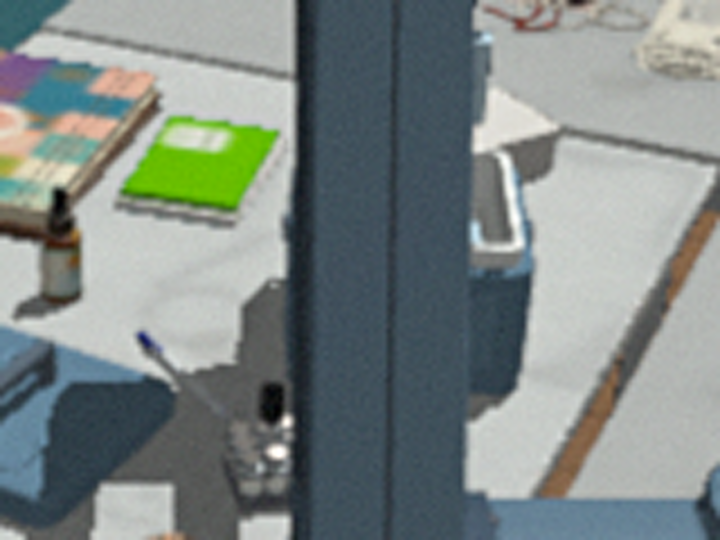

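```bash
python3 ov.py top t2 390 130 150 120 5.3 pack:.5176:-.4178:-2.484:.167 carrier:.4982:-.3786:.659
```

```text
(no output)
```

View pics/t2.png

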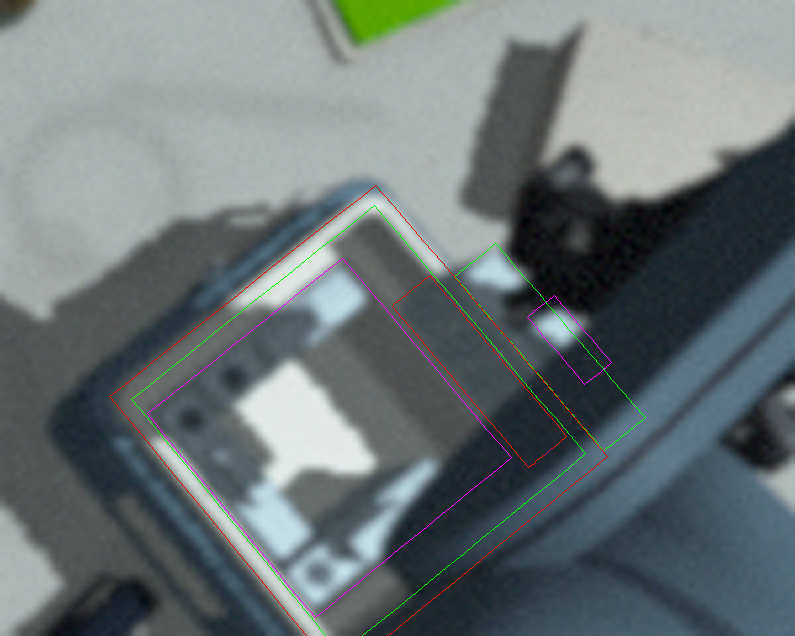

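```bash

python3 -m creep '[[20,3,-3.6,0,0],[20,0,0,8,0],[20,0,0,15,0],[20,0,0,15,0],[20,0,0,15,0],[20,0,0,8,0],[20,0,0,0,0],[20,0,0,0,0]]'; python3 d.py .5174 -.4228 .0891 -2.483; python3 look.py top t3 390 130 150 120 5.3; python3 ov.py top t3 390 130 150 120 5.3 pack:.5169:-.4223:-2.484:.106 carrier:.4982:-.3786:.659
```

```text
clock: 8.73
tcp_pos: [0.5175, -0.4236, 0.181]
eef_rot: [3.141, -0.0, -2.485]
ft_force: [0.8, -0.8, -1.5]
width: 0.0321
t8.7 pos [ 0.5175 -0.4236  0.181 ] yaw -2.485 w 32.1 F [ 0.8 -0.8 -1.5]
now-frame shift mm [-0.4  0.7 91.9]  after-turn shift [-0.4  0.7 91.9] turn -0.002
```

View pics/t3.png

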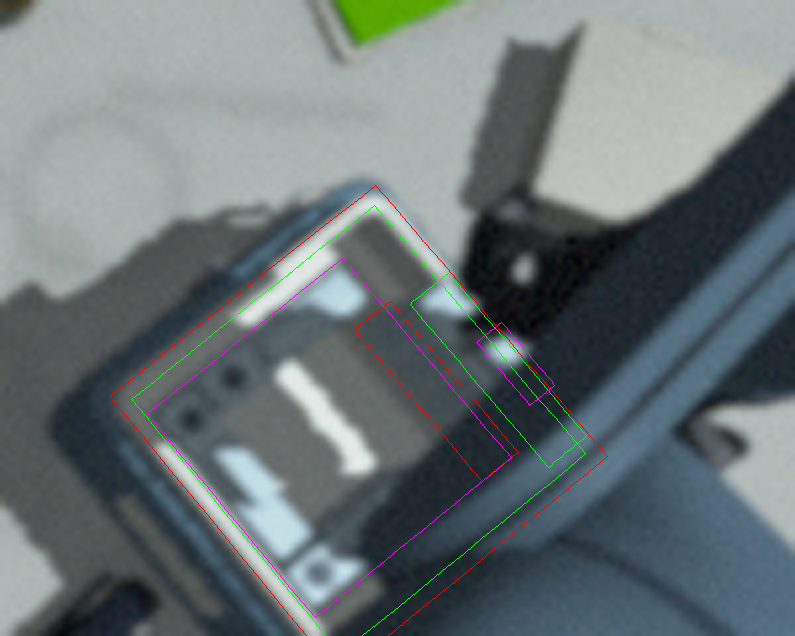

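```bash

python3 -m creep '[[20,-1.2,0.4,6,0],[20,0,0,8,0],[20,0,0,8,0],[20,0,0,8,0],[20,0,0,8,0],[20,0,0,0,0]]'; python3 -m creep '[[20,0,0,8,0],[20,0,0,8,0],[20,0,0,8,0],[20,0,0,8,0],[20,0,0,6,0],[20,0,0,0,0]]'; python3 d.py .5174 -.4228 .0891 -2.483;
```

```text
clock: 9.28
tcp_pos: [0.5174, -0.4217, 0.1405]
eef_rot: [3.137, -0.0, -2.485]
ft_force: [0.4, 0.4, -1.9]
width: 0.0325
clock: 9.78
tcp_pos: [0.5176, -0.4219, 0.1032]
eef_rot: [3.138, -0.0, -2.485]
ft_force: [0.1, -0.4, -2.1]
width: 0.0321
t9.8 pos [ 0.5176 -0.4219  0.1032] yaw -2.485 w 32.1 F [ 0.1 -0.4 -2.1]
now-frame shift mm [ 0.7 -0.6 14.1]  after-turn shift [ 0.7 -0.6 14.1] turn -0.002
```

Going in freely. Finish the last 14 mm slowly.

```bash

python3 -m creep '[[20,0,0,4,0],[20,0,0,3,0],[20,0,0,2,0],[20,0,0,2,0],[20,0,0,1,0],[20,0,0,0,0]]'; python3 -m creep '[[20,0,0,1,0],[20,0,0,0.5,0],[20,0,0,0,0]]'
```

```text
clock: 10.28
tcp_pos: [0.5183, -0.4227, 0.0932]
eef_rot: [3.141, 0.0, -2.485]
ft_force: [0.2, 0.2, -0.5]
width: 0.0322
clock: 10.53
tcp_pos: [0.5183, -0.4228, 0.0918]
eef_rot: [-3.142, 0.0, -2.485]
ft_force: [-0.3, 0.3, -1.3]
width: 0.0322
```

```bash

python3 -m creep '[[20,0,0,1,0],[20,0,0,0.8,0],[20,0,0,0,0],[20,0,0,0,0]]'; python3 -m creep '[[20,0,0,0.7,0],[20,0,0,0,0],[20,0,0,0,0]]'
```

```text
clock: 10.87
tcp_pos: [0.5183, -0.4227, 0.0899]
eef_rot: [3.141, -0.0, -2.485]
ft_force: [0.3, -0.4, -1.0]
width: 0.0323
clock: 11.12
tcp_pos: [0.5183, -0.4228, 0.0893]
eef_rot: [3.142, -0.0, -2.485]
ft_force: [0.2, 0.7, -1.6]
width: 0.032
```

```bash

python3 -m creep '[[20,0,0,0.8,0],[20,0,0,0,0],[20,0,0,0,0]]';python3 -m creep '[[20,0,0,0.8,0],[20,0,0,0,0],[20,0,0,0,0]]'
```

```text
clock: 11.37
tcp_pos: [0.5187, -0.4229, 0.0892]
eef_rot: [-3.141, 0.0, -2.485]
ft_force: [0.1, 0.5, 3.3]
width: 0.0323
clock: 11.62
tcp_pos: [0.5189, -0.4231, 0.0891]
eef_rot: [-3.14, 0.0, -2.485]
ft_force: [-1.6, 1.3, 6.6]
width: 0.0323
```

```bash

python3 -m creep '[[36,0,0,-1,0],[40,0,0,0,0],[50,0,0,0,0],[55,0,0,0,0],[55,0,0,0,0],[55,0,0,0,0]]';python3 -m creep '[[55,0,0,-3,0],[55,0,0,-8,0],[55,0,0,-15,0],[55,0,0,-20,0],[55,0,0,-25,0],[55,0,0,-25,0],[55,0,0,-25,0],[55,0,0,-20,0]]'; python3 d.py .4455 -.1505 .24 -2.19
```

```text
clock: 12.12
tcp_pos: [0.5183, -0.4227, 0.0884]
eef_rot: [3.141, -0.0, -2.485]
ft_force: [-0.3, 0.2, 1.0]
width: 0.0551
clock: 12.78
tcp_pos: [0.5187, -0.4231, 0.233]
eef_rot: [-3.139, 0.0, -2.485]
ft_force: [0.0, -0.2, 0.8]
width: 0.0549
t12.8 pos [ 0.5187 -0.4231  0.233 ] yaw -2.485 w 54.9 F [ 0.  -0.2  0.8]
now-frame shift mm [-108.4  260.6   -7. ]  after-turn shift [-179.5  217.8   -7. ] turn -0.295
```

```bash

python3 -m creep '[[85,0,0,0,-0.1],[85,0,0,0,-0.1],[85,0,0,0,-0.095],[85,-10,12,0,0],[85,-22,27,0,0],[85,-24,29,0,0],[85,-24,29,0,0],[85,-24,29,0,0]]';python3 -m creep '[[85,-24,29,0,0],[85,-24,29,0,0],[85,-15,18,0,0],[85,-8,9,0,0],[85,0,0,0,0],[85,0,0,0,0]]'; python3 d.py .4455 -.1505 .12 -2.19;  python3 look.py top t4 320 150 200 120 4; python3 ov.py top t4 320 150 200 120 4 rack:.4455:-.1505:-.62 carrier:.4982:-.3786:.659 pack:.5169:-.4223:-2.484:.015
```

```text
clock: 13.45
tcp_pos: [0.4755, -0.2636, 0.2304]
eef_rot: [-3.141, 0.0, -2.191]
ft_force: [-0.0, 1.2, -0.1]
width: 0.0848
clock: 13.95
tcp_pos: [0.4487, -0.1583, 0.2306]
eef_rot: [-3.139, -0.0, -2.189]
ft_force: [-0.4, -1.0, 0.4]
width: 0.0847
t13.9 pos [ 0.4487 -0.1583  0.2306] yaw -2.189 w 84.7 F [-0.4 -1.   0.4]
now-frame shift mm [ -4.5   7.2 110.6]  after-turn shift [ -4.5   7.2 110.6] turn 0.001
```

View pics/t4.png

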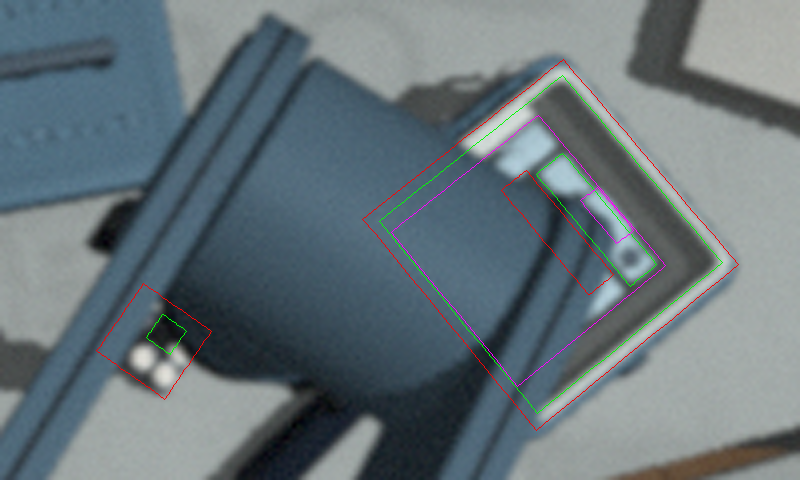

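```bash

python3 -m creep '[[85,-4.5,7.2,20,0],[85,0,0,30,0],[85,0,0,35,0],[85,0,0,30,0],[85,0,0,20,0],[85,0,0,15,0],[85,0,0,0,0],[85,0,0,0,0]]'; python3 d.py .4455 -.1505 .057 -2.19;  python3 look.py scene s5 300 130 120 110 5.2;python3 ov.py scene s5 300 130 120 110 5.2 rack:.4455:-.1505:-.62
```

```text
clock: 14.67
tcp_pos: [0.4449, -0.1511, 0.079]
eef_rot: [3.14, -0.0, -2.191]
ft_force: [-0.2, -0.5, 0.0]
width: 0.0848
t14.7 pos [ 0.4449 -0.1511  0.079 ] yaw -2.191 w 84.8 F [-0.2 -0.5  0. ]
now-frame shift mm [-0.9 -0.1 22. ]  after-turn shift [-0.9 -0.1 22. ] turn -0.001
```

View pics/s5.png

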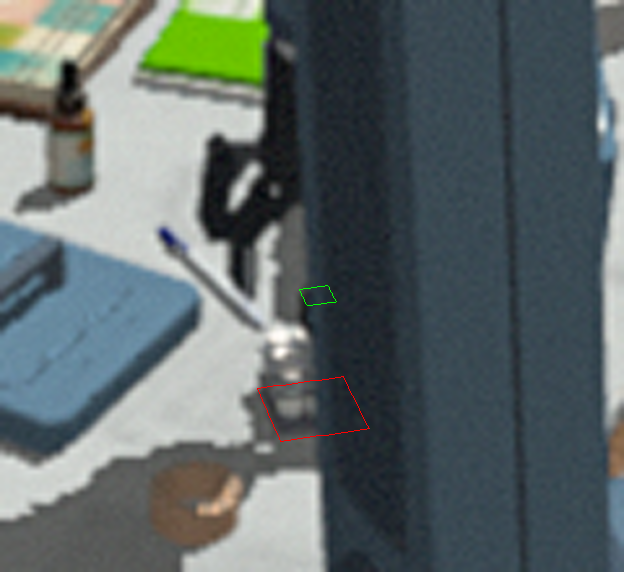

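```bash

python3 -m creep '[[85,-1,0,8,0],[85,0,0,8,0],[85,0,0,6,0],[85,0,0,0,0]]'; python3 -m creep '[[40,0,0,0,0],[30,0,0,0,0],[20,0,0,0,0],[10,0,0,0,0],[10,0,0,0,0],[10,0,0,0,0],[10,0,0,0,0],[10,0,0,0,0]]' 50; python3 -m creep '[[10,0,0,0,0],[10,0,0,0,0]]'; python3 d.py .4455 -.1505 .057 -2.19
```

```text
clock: 15.05
tcp_pos: [0.4447, -0.1487, 0.0567]
eef_rot: [3.14, -0.0, -2.19]
ft_force: [-0.1, 0.7, -0.2]
width: 0.0849
clock: 15.72
tcp_pos: [0.4457, -0.1491, 0.058]
eef_rot: [-3.141, 0.0, -2.19]
ft_force: [-0.8, 1.3, 4.2]
width: 0.0165
clock: 15.88
tcp_pos: [0.4457, -0.1491, 0.058]
eef_rot: [-3.141, 0.0, -2.19]
ft_force: [-0.1, 1.6, 5.2]
width: 0.0165
t15.9 pos [ 0.4457 -0.1491  0.058 ] yaw -2.190 w 16.5 F [-0.1  1.6  5.2]
now-frame shift mm [ 1.2 -0.7  1. ]  after-turn shift [ 1.2 -0.7  1. ] turn 0.000
```

```bash

python3 -m creep '[[10,0,0,-4,0],[10,0,0,-10,0],[10,0,0,-25,0.1],[10,0,0,-35,0.1],[10,0,0,-35,0.093],[10,0,0,-35,0],[10,0,0,-25,0],[10,0,0,-15,0]]';python3 d.py .4982 -.3786 .24 -2.483; python3 look.py scene s6 300 80 140 110 5.2
```

```text
clock: 16.55
tcp_pos: [0.4461, -0.1498, 0.245]
eef_rot: [-3.138, 0.001, -2.483]
ft_force: [0.9, -0.1, -1.4]
width: 0.0165
t16.6 pos [ 0.4461 -0.1498  0.245 ] yaw -2.483 w 16.5 F [ 0.9 -0.1 -1.4]
now-frame shift mm [  98.9 -212.9    5. ]  after-turn shift [  98.9 -212.9    5. ] turn -0.000
```

View pics/s6.png

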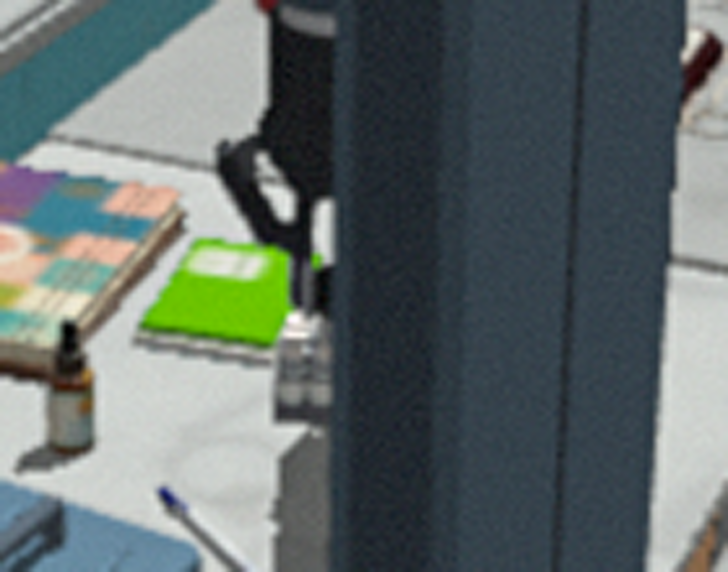

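Rack is held upright (left half visible at ~(305,370)). Move over the carrier centre.

```bash

python3 -m creep '[[10,5,-10,0,0],[10,9,-20,0,0],[10,13,-28,0,0],[10,14,-30,0,0],[10,14,-30,0,0],[10,14,-30,0,0],[10,12,-25,0,0],[10,9,-20,0,0]]';python3 -m creep '[[10,6,-12,0,0],[10,3,-7,0,0],[10,0,0,0,0],[10,0,0,0,0],[10,0,0,0,0]]';python3 d.py .4982 -.3786 .24 -2.483; python3 look.py top t5 390 130 150 120 5.3
```

```text
clock: 17.27
tcp_pos: [0.4913, -0.3596, 0.2382]
eef_rot: [3.138, -0.001, -2.484]
ft_force: [0.2, -0.3, -1.1]
width: 0.0164
clock: 17.68
tcp_pos: [0.4965, -0.3763, 0.2408]
eef_rot: [3.14, 0.0, -2.483]
ft_force: [-0.4, 0.7, -1.8]
width: 0.0164
t17.7 pos [ 0.4965 -0.3763  0.2408] yaw -2.483 w 16.4 F [-0.4  0.7 -1.8]
now-frame shift mm [ 0.  -2.8  0.8]  after-turn shift [ 0.  -2.8  0.8] turn 0.000
```

View pics/t5.png

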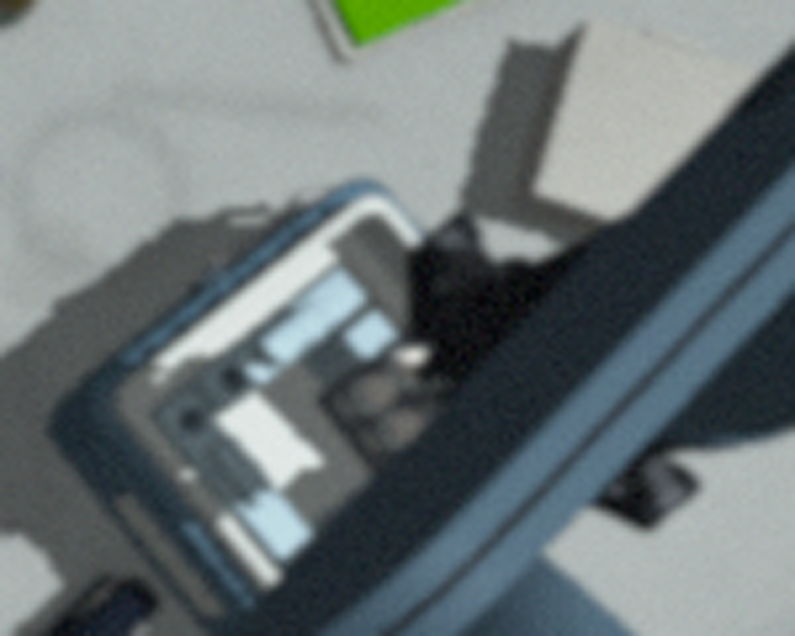

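```bash

python3 -m creep '[[10,0,-2.8,5,0],[10,0,0,15,0],[10,0,0,20,0],[10,0,0,20,0],[10,0,0,20,0],[10,0,0,12,0],[10,0,0,5,0],[10,0,0,0,0]]';python3 d.py .4982 -.3786 .073 -2.483; python3 look.py top t6 390 130 150 120 5.3;python3 ov.py top t6 390 130 150 120 5.3 carrier:.4982:-.3786:.659 rack:.4982:-.3786:.659:.085
```

```text
clock: 18.4
tcp_pos: [0.4981, -0.3784, 0.1433]
eef_rot: [3.139, -0.0, -2.482]
ft_force: [0.8, 0.2, -0.8]
width: 0.0166
t18.4 pos [ 0.4981 -0.3784  0.1433] yaw -2.482 w 16.6 F [ 0.8  0.2 -0.8]
now-frame shift mm [ 0.1 -0.2 70.3]  after-turn shift [ 0.1 -0.2 70.3] turn 0.001
```

View pics/t6.png

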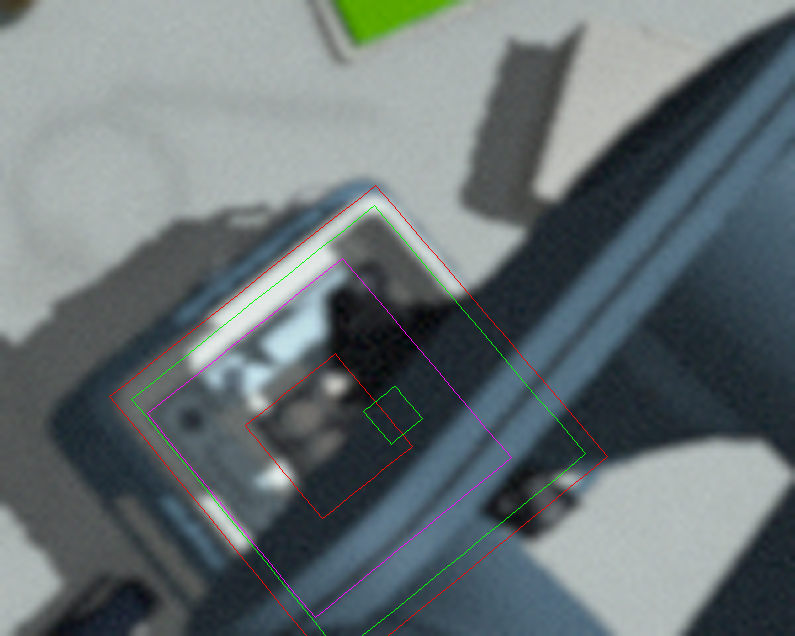

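```bash

python3 -m creep '[[10,0,0,6,0],[10,0,0,10,0],[10,0,0,12,0],[10,0,0,12,0],[10,0,0,10,0],[10,0,0,6,0],[10,0,0,4,0],[10,0,0,0,0]]';python3 d.py .4982 -.3786 .073 -2.483
```

```text
clock: 19.12
tcp_pos: [0.4981, -0.3791, 0.0833]
eef_rot: [3.139, -0.0, -2.483]
ft_force: [0.5, 0.1, -1.1]
width: 0.0168
t19.1 pos [ 0.4981 -0.3791  0.0833] yaw -2.483 w 16.8 F [ 0.5  0.1 -1.1]
now-frame shift mm [-0.4  0.3 10.3]  after-turn shift [-0.4  0.3 10.3] turn -0.000
```

```bash

python3 -m creep '[[10,0,0,3,0],[10,0,0,2.5,0],[10,0,0,2,0],[10,0,0,1,0],[10,0,0,0.5,0],[10,0,0,0,0]]';python3 -m creep '[[10,0,0,0.5,0],[10,0,0,0.4,0],[10,0,0,0,0]]'
```

```text
clock: 19.62
tcp_pos: [0.4986, -0.3796, 0.0758]
eef_rot: [-3.141, 0.0, -2.483]
ft_force: [-0.1, -0.4, -1.5]
width: 0.0165
clock: 19.87
tcp_pos: [0.4986, -0.3796, 0.0749]
eef_rot: [-3.141, 0.0, -2.483]
ft_force: [-0.3, -0.8, -1.4]
width: 0.0169
```

```bash

python3 -m creep '[[10,0,0,0.5,0],[10,0,0,0.5,0],[10,0,0,0,0]]';python3 -m creep '[[10,0,0,0.5,0],[10,0,0,0,0]]';python3 -m creep '[[10,0,0,0.5,0],[10,0,0,0,0]]'
```

```text
clock: 20.12
tcp_pos: [0.4985, -0.3796, 0.0737]
eef_rot: [3.141, -0.0, -2.483]
ft_force: [0.1, 0.3, -1.8]
width: 0.0161
clock: 20.28
tcp_pos: [0.4986, -0.3795, 0.0732]
eef_rot: [3.141, -0.0, -2.483]
ft_force: [-0.1, -0.2, -1.5]
width: 0.0164
clock: 20.45
tcp_pos: [0.4987, -0.3796, 0.0731]
eef_rot: [-3.141, 0.0, -2.483]
ft_force: [-0.2, -0.0, 1.7]
width: 0.0162
```

```bash

python3 -m creep '[[20,0,0,-0.4,0],[24,0,0,0,0],[30,0,0,0,0],[30,0,0,0,0],[30,0,0,0,0]]';python3 -m creep '[[30,0,0,-3,0],[30,0,0,-8,0],[30,0,0,-15,0],[30,0,0,-20,0],[30,0,0,-25,0],[30,0,0,-30,0],[30,0,0,-35,0],[30,0,0,-30,0]]'; python3 d.py .547 .267 .24 -.056
```

```text
clock: 20.87
tcp_pos: [0.4987, -0.3796, 0.0733]
eef_rot: [-3.141, 0.0, -2.483]
ft_force: [1.0, 1.1, -0.5]
width: 0.0299
clock: 21.53
tcp_pos: [0.4987, -0.3796, 0.2422]
eef_rot: [-3.14, 0.0, -2.483]
ft_force: [0.2, 0.2, 0.2]
width: 0.0304
t21.5 pos [ 0.4987 -0.3796  0.2422] yaw -2.483 w 30.4 F [0.2 0.2 0.2]
now-frame shift mm [-434.   481.7    2.2]  after-turn shift [  12.1 -648.2    2.2] turn -2.427
```

```bash

python3 -m creep '[[85,0,0,0,-0.12],[85,0,0,0,-0.12],[85,0,0,0,-0.12],[85,0,0,0,-0.12],[85,0,0,0,-0.12],[85,0,0,0,-0.12],[85,0,0,0,-0.12],[85,0,0,0,-0.12]]'
python3 -m creep '[[85,0,0,0,-0.12],[85,0,0,0,-0.12],[85,0,0,0,-0.12],[85,0,0,0,-0.12],[85,0,0,0,-0.12],[85,0,0,0,-0.12],[85,0,0,0,-0.12],[85,0,0,0,-0.12]]'
python3 -m creep '[[85,0,0,0,-0.12],[85,0,0,0,-0.12],[85,0,0,0,-0.12],[85,0,0,0,-0.12],[85,0,-15,0,-0.027],[85,0,-30,0,0],[85,0,-35,0,0],[85,0,-35,0,0]]'; python3 d.py .547 .267 .24 -.056
```

```text
clock: 22.2
tcp_pos: [0.4986, -0.3796, 0.2401]
eef_rot: [-3.141, -0.001, -1.517]
ft_force: [-0.4, -0.0, -0.3]
width: 0.0846
clock: 22.87
tcp_pos: [0.4986, -0.3796, 0.2401]
eef_rot: [3.141, -0.001, -0.557]
ft_force: [-0.5, 0.2, 0.3]
width: 0.0855
clock: 23.53
tcp_pos: [0.5051, -0.263, 0.2395]
eef_rot: [-3.141, -0.0, -0.06]
ft_force: [1.2, 0.7, 0.0]
width: 0.0853
t23.5 pos [ 0.5051 -0.263   0.2395] yaw -0.060 w 85.3 F [1.2 0.7 0. ]
now-frame shift mm [ 1.010e+01 -5.316e+02 -5.000e-01]  after-turn shift [ 1.210e+01 -5.316e+02 -5.000e-01] turn -0.004
```

```bash

python3 -m creep '[[85,0.8,-38,0,0],[85,0.8,-38,0,0],[85,0.8,-38,0,0],[85,0.8,-38,0,0],[85,0.8,-38,0,0],[85,0.8,-38,0,0],[85,0.8,-38,0,0],[85,0.8,-38,0,0]]'; python3 d.py .547 .267 .24 -.056
```

```text
clock: 24.2
tcp_pos: [0.528, 0.0411, 0.24]
eef_rot: [-3.141, -0.001, -0.058]
ft_force: [-0.1, 0.5, -0.1]
width: 0.085
t24.2 pos [0.528  0.0411 0.24  ] yaw -0.058 w 85.0 F [-0.1  0.5 -0.1]
now-frame shift mm [   5.8 -226.6    0. ]  after-turn shift [   6.3 -226.6    0. ] turn -0.002
```

Arm is now away from the carrier; continue, then check the carrier from the top camera.

```bash

python3 -m creep '[[85,1,-35,0,0],[85,1,-35,10,0],[85,1,-35,20,0],[85,1,-35,25,0],[85,1,-35,25,0],[85,1,-28,20,0],[85,0,-16,10,0],[85,0,-6,0,0]]'; python3 -m creep '[[85,0,0,0,0],[85,0,0,0,0]]';python3 d.py .547 .267 .04 -.056
python3 look.py top t7 390 150 150 120 5.3; python3 look.py scene s7 190 150 170 130 4.6;python3 ov.py scene s7 190 150 170 130 4.6 cover:.547:.267:1.515
```

```text
clock: 24.87
tcp_pos: [0.5444, 0.2633, 0.1283]
eef_rot: [3.141, 0.005, -0.055]
ft_force: [-0.3, 0.1, -0.7]
width: 0.0847
clock: 25.03
tcp_pos: [0.5474, 0.2605, 0.132]
eef_rot: [-3.142, -0.001, -0.056]
ft_force: [0.6, -0.3, -0.5]
width: 0.085
t25.0 pos [0.5474 0.2605 0.132 ] yaw -0.056 w 85.0 F [ 0.6 -0.3 -0.5]
now-frame shift mm [-0.8 -6.5 92. ]  after-turn shift [-0.8 -6.5 92. ] turn -0.000
```

View pics/t7.png

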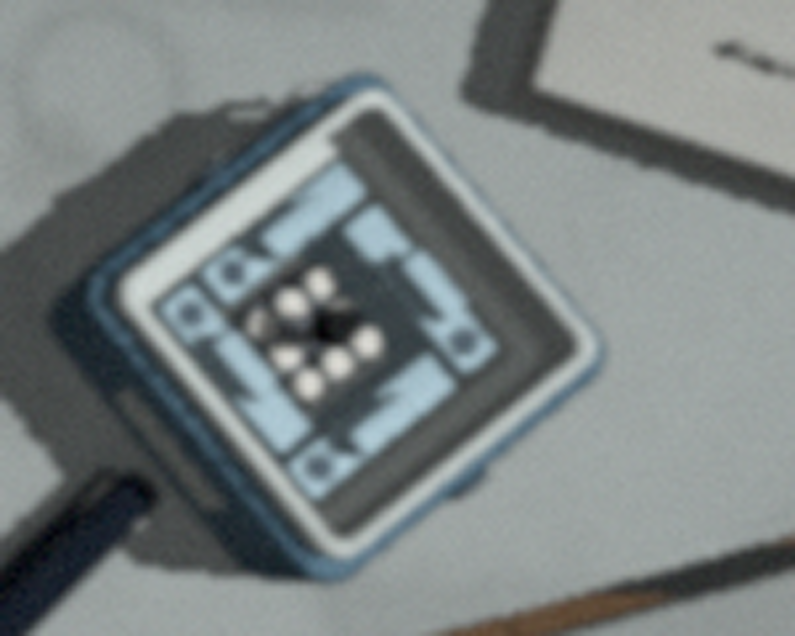

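View pics/s7.png

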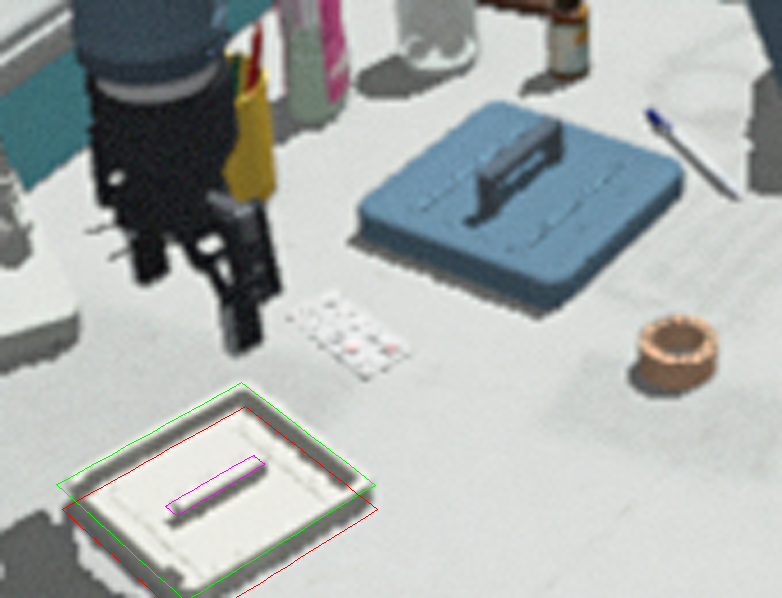

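```bash

python3 -m creep '[[85,-0.8,-6.5,15,0],[85,0,0,25,0],[85,0,0,30,0],[85,0,0,25,0],[85,0,0,15,0],[85,0,0,9,0],[85,0,0,0,0],[85,0,0,0,0]]';python3 d.py .547 .267 .009 -.056
```

```text
clock: 25.8
tcp_pos: [0.5477, 0.2664, 0.0127]
eef_rot: [-3.141, -0.001, -0.057]
ft_force: [-0.6, 0.1, -0.3]
width: 0.0854
t25.8 pos [0.5477 0.2664 0.0127] yaw -0.057 w 85.4 F [-0.6  0.1 -0.3]
now-frame shift mm [-0.7 -0.6  3.7]  after-turn shift [-0.7 -0.6  3.7] turn -0.001
```

```bash

python3 -m creep '[[40,0,0,3,0],[25,0,0,0,0],[20,0,0,0,0],[5,0,0,0,0],[5,0,0,0,0],[5,0,0,0,0],[5,0,0,0,0],[5,0,0,0,0]]' 60;python3 -m creep '[[5,0,0,0,0],[5,0,0,0,0]]'; python3 d.py .547 .267 .009 -.056
```

```text
clock: 26.47
tcp_pos: [0.5474, 0.2672, 0.0095]
eef_rot: [-3.141, -0.001, -0.056]
ft_force: [0.3, 0.3, 6.3]
width: 0.0101
clock: 26.63
tcp_pos: [0.5474, 0.2673, 0.0095]
eef_rot: [-3.141, -0.001, -0.056]
ft_force: [-1.0, 0.4, 5.5]
width: 0.0101
t26.6 pos [0.5474 0.2673 0.0095] yaw -0.056 w 10.1 F [-1.   0.4  5.5]
now-frame shift mm [-0.4  0.3  0.5]  after-turn shift [-0.4  0.3  0.5] turn 0.000
```

```bash

python3 -m creep '[[5,0,0,-3,0],[5,0,0,-8,0],[5,0,0,-20,0],[5,0,0,-30,0],[5,0,0,-35,0],[5,0,0,-35,0],[5,0,0,-35,0],[5,0,0,-25,0]]';python3 -m creep '[[5,0,0,-15,-0.1],[5,0,0,-8,-0.1],[5,0,0,0,-0.1],[5,0,0,0,-0.1],[5,0,0,0,-0.1],[5,0,0,0,-0.1],[5,0,0,0,-0.1],[5,0,0,0,-0.015]]'; python3 d.py .4982 -.3786 .24 .659
python3 look.py scene s8 160 60 200 150 4;python3 look.py top t8 150 100 170 130 4.5
```

```text
clock: 27.3
tcp_pos: [0.5471, 0.2672, 0.2035]
eef_rot: [-3.141, -0.003, -0.056]
ft_force: [0.1, -0.3, -1.7]
width: 0.0102
clock: 27.97
tcp_pos: [0.5463, 0.2669, 0.2227]
eef_rot: [-3.141, 0.001, 0.663]
ft_force: [-0.3, 0.4, -2.1]
width: 0.0099
t28.0 pos [0.5463 0.2669 0.2227] yaw 0.663 w 9.9 F [-0.3  0.4 -2.1]
now-frame shift mm [-435.2  479.2  -17.3]  after-turn shift [-433.3  480.9  -17.3] turn 0.004
```

View pics/s8.png

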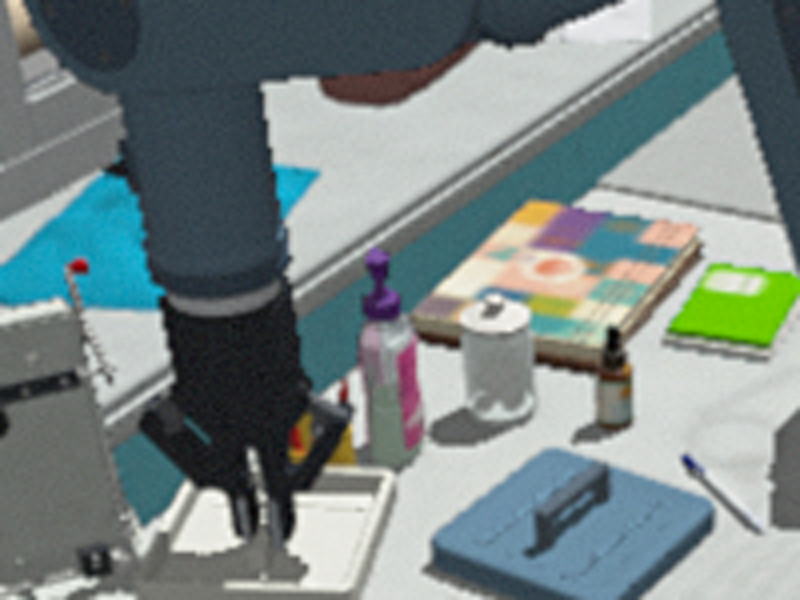

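View pics/t8.png

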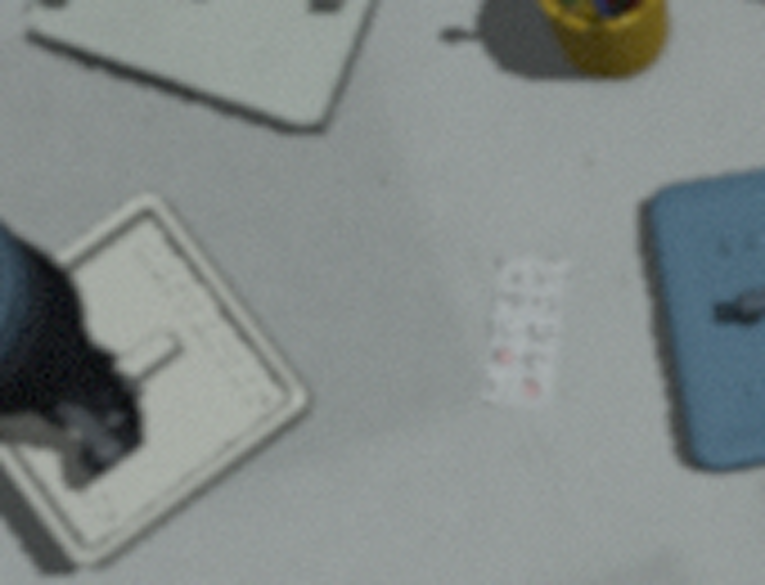

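```bash
cat > g.py <<'E'
from h import *
d=np.load("top_last.npz"); s=dict(img=d["img"],camera_matrix=d["K"],extrinsics=d["E"])
p=[.5463,.2669,.663]
for ze in (.0,.01,.015,.02):
    for sd in [(0,1,2,3),(3,2)]:
        S=sq(.136,.136,.213+ze,.8,25,sides=sd)
        r=fit(s,p,S,1,3); print(ze,sd,r[0].round(4),r[1],r[2].round(2))
S=sq(.136,.136,.213+.015,1); im=cv2.resize(s["img"][100:230,150:320],None,fx=4.5,fy=4.5,interpolation=cv2.INTER_CUBIC)
draw(im,s,p,S,4.5,[150,100],(0,0,255)); draw(im,s,p,sq(.012,.064,.233,1),4.5,[150,100],(255,0,255)); cv2.imwrite("pics/g1.png",im)
E
python3 g.py
```

```text
0.0 (0, 1, 2, 3) [0.5502 0.2715 0.6612] 80 0.58
0.0 (3, 2) [0.5505 0.2706 0.6583] 50 0.15
0.01 (0, 1, 2, 3) [0.5487 0.2683 0.659 ] 79 0.31
0.01 (3, 2) [0.5488 0.2679 0.6586] 50 0.15
0.015 (0, 1, 2, 3) [0.5479 0.2665 0.6596] 81 0.34
0.015 (3, 2) [0.5479 0.2665 0.6588] 50 0.12
0.02 (0, 1, 2, 3) [0.547  0.2647 0.66  ] 80 0.35
0.02 (3, 2) [0.5471 0.2651 0.6589] 50 0.14
```

View pics/g1.png

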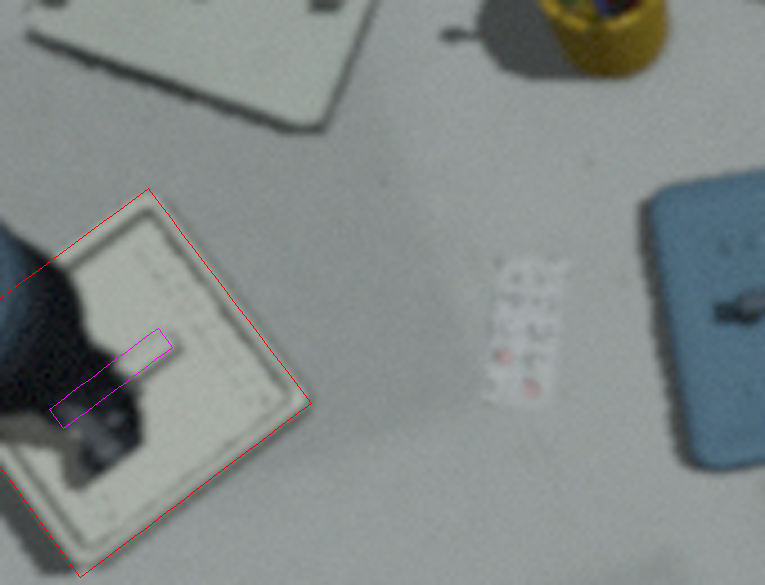

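```bash

python3 -m creep '[[5,-8,9,0,0.004],[5,-16,18,0,0],[5,-22,24.4,0,0],[5,-25,27.8,0,0],[5,-25,27.8,0,0],[5,-25,27.8,0,0],[5,-25,27.8,0,0],[5,-25,27.8,0,0]]';python3 -m creep '[[5,-25,27.8,0,0],[5,-25,27.8,0,0],[5,-25,27.8,0,0],[5,-25,27.8,0,0],[5,-25,27.8,0,0],[5,-25,27.8,0,0],[5,-25,27.8,0,0],[5,-25,27.8,0,0]]'; python3 d.py .4982 -.3786 .2 .659
```

```text
clock: 28.73
tcp_pos: [0.5263, 0.0095, 0.223]
eef_rot: [3.141, 0.0, 0.653]
ft_force: [1.1, -0.8, -1.3]
width: 0.0096
clock: 29.4
tcp_pos: [0.5027, -0.2886, 0.2229]
eef_rot: [-3.142, 0.0, 0.652]
ft_force: [1.3, -0.6, -0.9]
width: 0.0103
t29.4 pos [ 0.5027 -0.2886  0.2229] yaw 0.652 w 10.3 F [ 1.3 -0.6 -0.9]
now-frame shift mm [-58.2  68.8  22.9]  after-turn shift [-58.7  68.4  22.9] turn -0.007
```

```bash

python3 -m creep '[[5,-20,23,0,-0.007],[5,-16,18,0,0],[5,-11,13,0,0],[5,-7,8,0,0],[5,-4,4,0,0],[5,0,0,0,0],[5,0,0,0,0],[5,0,0,0,0]]'; python3 d.py .4972 -.3786 .2 .659; python3 look.py top t9 390 130 150 120 5.3;python3 ov.py top t9 390 130 150 120 5.3 carrier:.4982:-.3786:.659
```

```text
clock: 30.07
tcp_pos: [0.499, -0.3726, 0.2229]
eef_rot: [-3.141, -0.0, 0.663]
ft_force: [0.5, 0.7, -0.8]
width: 0.0102
t30.1 pos [ 0.499  -0.3726  0.2229] yaw 0.663 w 10.2 F [ 0.5  0.7 -0.8]
now-frame shift mm [-5.1  3.7 22.9]  after-turn shift [-5.1  3.7 22.9] turn 0.004
```

View pics/t9.png

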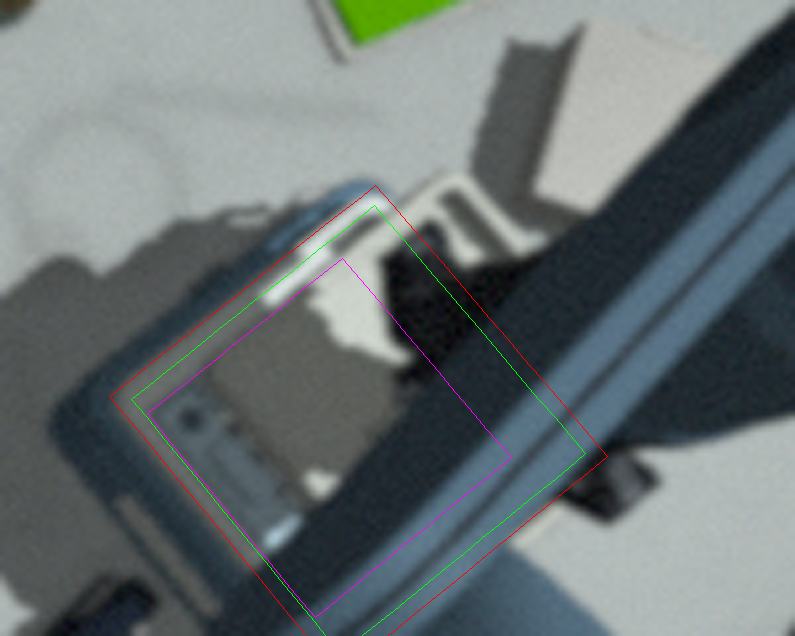

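```bash

python3 -m creep '[[5,-5,3.7,5,0.004],[5,0,0,12,0],[5,0,0,18,0],[5,0,0,18,0],[5,0,0,12,0],[5,0,0,6,0],[5,0,0,0,0],[5,0,0,0,0]]'; python3 d.py .4972 -.3786 .1125 .659; python3 look.py top t10 390 130 150 120 5.3;python3 ov.py top t10 390 130 150 120 5.3 carrier:.4982:-.3786:.659 cover:.4982:-.3786:2.23:.139
```

```text
clock: 30.78
tcp_pos: [0.4972, -0.38, 0.1519]
eef_rot: [-3.142, 0.0, 0.658]
ft_force: [0.3, 0.2, -1.7]
width: 0.0101
t30.8 pos [ 0.4972 -0.38    0.1519] yaw 0.658 w 10.1 F [ 0.3  0.2 -1.7]
now-frame shift mm [ 0.8 -1.1 39.4]  after-turn shift [ 0.8 -1.1 39.4] turn -0.001
```

View pics/t10.png

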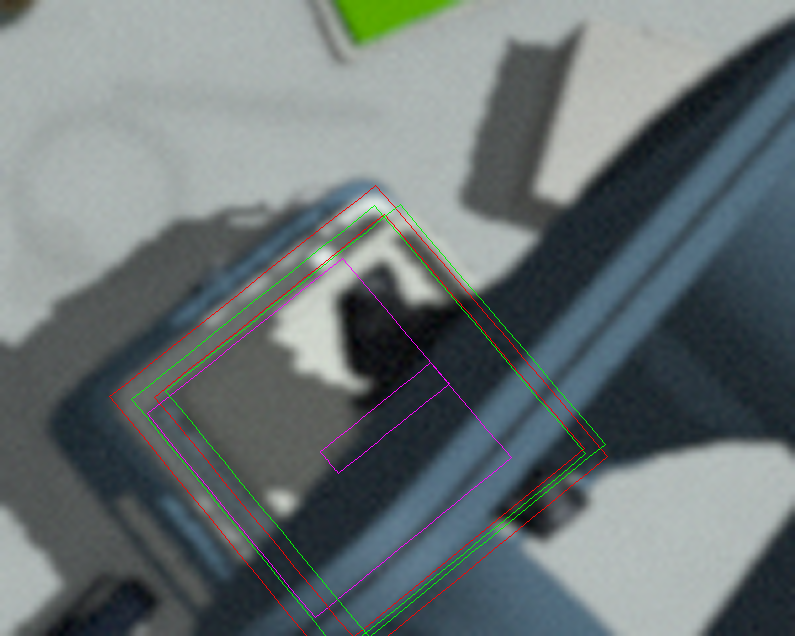

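```bash

python3 -m creep '[[5,0.8,-1.1,5,0],[5,0,0,6,0],[5,0,0,6,0],[5,0,0,5,0],[5,0,0,3,0],[5,0,0,0,0]]'; python3 d.py .4972 -.3786 .1125 .659; python3 look.py top t11 390 130 150 120 5.3
```

```text
clock: 31.33
tcp_pos: [0.4965, -0.3782, 0.1256]
eef_rot: [-3.14, 0.0, 0.658]
ft_force: [-0.3, 0.0, -1.5]
width: 0.0095
t31.3 pos [ 0.4965 -0.3782  0.1256] yaw 0.658 w 9.5 F [-0.3  0.  -1.5]
now-frame shift mm [ 0.3  0.7 13.1]  after-turn shift [ 0.3  0.7 13.1] turn -0.001
```

View pics/t11.png

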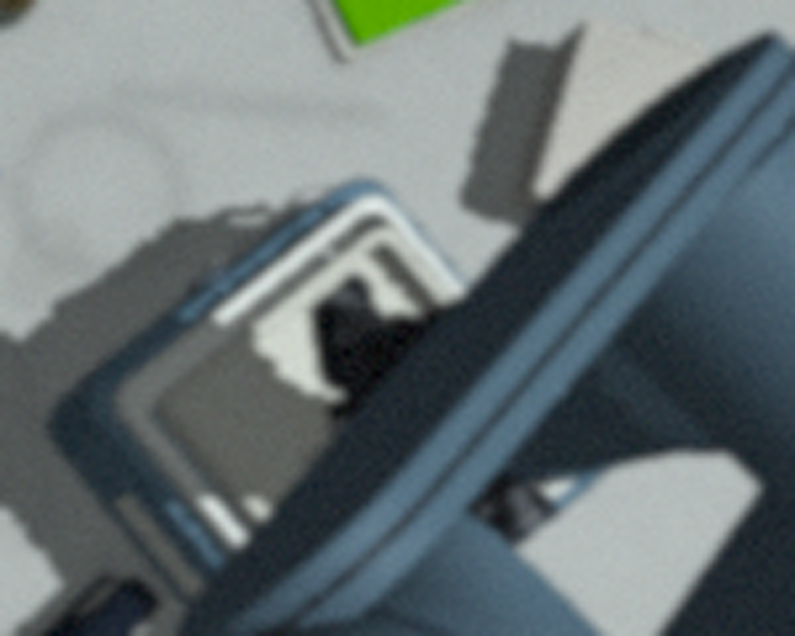

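Cover has entered the well freely, square to the rim. Down the rest.

```bash

python3 -m creep '[[5,0.3,0.5,4,0],[5,0,0,3,0],[5,0,0,2,0],[5,0,0,1.5,0],[5,0,0,0,0]]'; python3 -m creep '[[5,0,0,1,0],[5,0,0,0.5,0],[5,0,0,0,0]]';python3 -m creep '[[5,0,0,0.7,0],[5,0,0,0,0]]'
```

```text
clock: 31.8
tcp_pos: [0.4974, -0.3787, 0.1158]
eef_rot: [-3.141, 0.0, 0.658]
ft_force: [0.1, 0.1, -1.9]
width: 0.0102
clock: 32.05
tcp_pos: [0.4975, -0.3789, 0.1148]
eef_rot: [3.142, 0.0, 0.658]
ft_force: [0.8, 0.8, -1.9]
width: 0.01
clock: 32.22
tcp_pos: [0.4975, -0.3789, 0.1141]
eef_rot: [-3.142, 0.0, 0.658]
ft_force: [0.2, 0.4, -1.0]
width: 0.0098
```

```bash

python3 -m creep '[[5,0,0,0.6,0],[5,0,0,0.5,0],[5,0,0,0,0]]';python3 -m creep '[[5,0,0,0.5,0],[5,0,0,0,0]]';python3 -m creep '[[5,0,0,0.5,0],[5,0,0,0,0]]'
```

```text
clock: 32.47
tcp_pos: [0.4975, -0.3788, 0.1129]
eef_rot: [-3.141, 0.0, 0.658]
ft_force: [-0.5, -0.6, -1.1]
width: 0.01
clock: 32.63
tcp_pos: [0.4976, -0.3789, 0.1126]
eef_rot: [3.141, -0.0, 0.658]
ft_force: [0.1, 0.4, -0.7]
width: 0.0103
clock: 32.8
tcp_pos: [0.4976, -0.379, 0.1125]
eef_rot: [3.141, -0.0, 0.658]
ft_force: [-1.1, 1.6, 4.5]
width: 0.0103
```

Seated at exactly 103 mm. Release and go to the lid (yaw 0.174).

```bash

python3 -m creep '[[14,0,0,-0.5,0],[20,0,0,0,0],[35,0,0,0,0],[35,0,0,0,0],[35,0,0,0,0]]';python3 -m creep '[[35,0,0,-3,0],[35,0,0,-8,0],[35,0,0,-15,0],[35,0,0,-25,0],[35,0,0,-30,0],[35,0,0,-30,0],[35,0,0,-20,0],[35,0,0,0,0]]'; python3 d.py .626 -.076 .2 .174
```

```text
clock: 33.22
tcp_pos: [0.4975, -0.3789, 0.1123]
eef_rot: [-3.141, -0.0, 0.658]
ft_force: [0.4, 1.0, 1.1]
width: 0.0352
clock: 33.88
tcp_pos: [0.4994, -0.3808, 0.2503]
eef_rot: [3.131, -0.001, 0.658]
ft_force: [0.5, 0.1, 0.9]
width: 0.0352
t33.9 pos [ 0.4994 -0.3808  0.2503] yaw 0.658 w 35.2 F [0.5 0.1 0.9]
now-frame shift mm [ 286.6 -163.7   50.3]  after-turn shift [ 177.5 -278.3   50.3] turn 0.484
```

```bash

python3 -m creep '[[85,0,0,0,0.12],[85,0,0,0,0.12],[85,0,0,0,0.12],[85,0,0,0,0.124],[85,10,-16,0,0],[85,18,-28,0,0],[85,20,-31,0,0],[85,20,-31,0,0]]';python3 -m creep '[[85,20,-31,0,0],[85,20,-31,0,0],[85,20,-31,10,0],[85,20,-31,15,0],[85,15,-24,15,0],[85,9,-14,10,0],[85,5,-10,0,0],[85,0,0,0,0]]'; python3 d.py .626 -.076 .1 .174; python3 look.py top t12 390 150 150 120 5.3; python3 look.py scene s12 240 100 180 130 4.4;python3 ov.py scene s12 240 100 180 130 4.4 lid:.626:-.076:1.745
```

```text
clock: 34.55
tcp_pos: [0.5461, -0.2619, 0.2432]
eef_rot: [-3.141, 0.0, 0.172]
ft_force: [-0.0, -0.2, 0.0]
width: 0.0848
clock: 35.22
tcp_pos: [0.6236, -0.072, 0.1929]
eef_rot: [-3.14, 0.001, 0.177]
ft_force: [-0.7, -1.1, 0.7]
width: 0.085
t35.2 pos [ 0.6236 -0.072   0.1929] yaw 0.177 w 85.0 F [-0.7 -1.1  0.7]
now-frame shift mm [ 1.6  4.3 92.9]  after-turn shift [ 1.6  4.3 92.9] turn 0.003
```

View pics/t12.png

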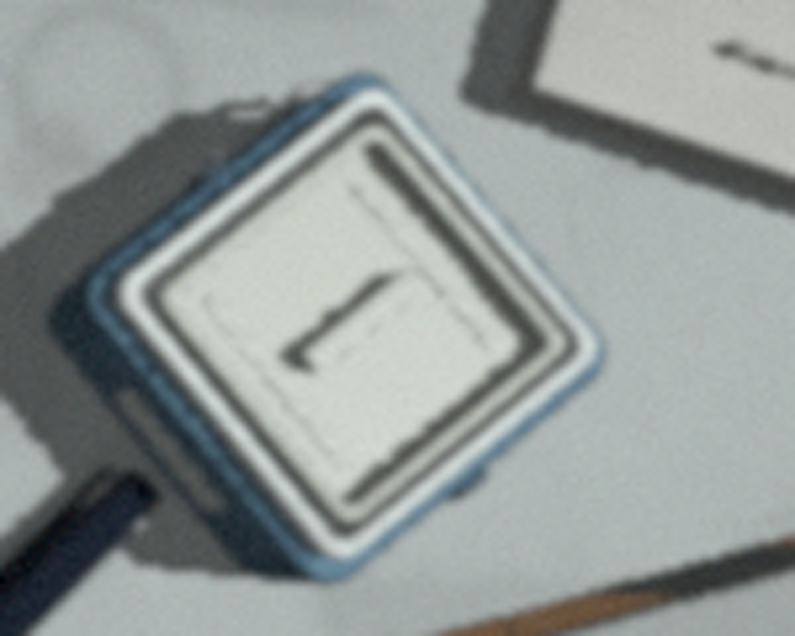

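View pics/s12.png

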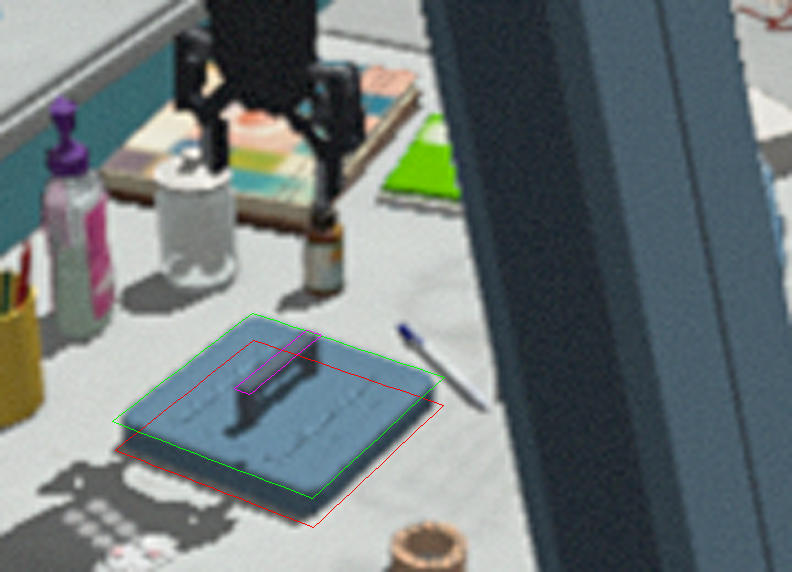

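```bash

python3 -m creep '[[85,1.6,4.3,15,0.003],[85,0,0,30,0],[85,0,0,35,0],[85,0,0,30,0],[85,0,0,20,0],[85,0,0,15,0],[85,0,0,8,0],[85,0,0,0,0]]';python3 d.py .626 -.076 .038 .174
```

```text
clock: 35.98
tcp_pos: [0.6251, -0.0799, 0.0394]
eef_rot: [-3.141, 0.002, 0.169]
ft_force: [-1.0, 0.4, 0.2]
width: 0.0848
t36.0 pos [ 0.6251 -0.0799  0.0394] yaw 0.169 w 84.8 F [-1.   0.4  0.2]
now-frame shift mm [ 1.6 -3.7  1.4]  after-turn shift [ 1.6 -3.7  1.4] turn -0.005
```

```bash

python3 -m creep '[[85,1.6,-3.5,1,-0.005],[85,0,0,0,0],[85,0,0,0,0]]';python3 d.py .626 -.076 .038 .174;python3 -m creep '[[40,0,0,0,0],[25,0,0,0,0],[18,0,0,0,0],[5,0,0,0,0],[5,0,0,0,0],[5,0,0,0,0],[5,0,0,0,0],[5,0,0,0,0]]' 80;python3 -m creep '[[5,0,0,0,0],[5,0,0,0,0]]'; python3 d.py .626 -.076 .038 .174
```

```text
clock: 36.23
tcp_pos: [0.6282, -0.075, 0.0412]
eef_rot: [3.14, -0.003, 0.176]
ft_force: [0.4, -0.8, 0.4]
width: 0.0849
t36.2 pos [ 0.6282 -0.075   0.0412] yaw 0.176 w 84.9 F [ 0.4 -0.8  0.4]
now-frame shift mm [-2.3  0.6  3.2]  after-turn shift [-2.3  0.6  3.2] turn 0.002
clock: 36.9
tcp_pos: [0.6275, -0.0747, 0.0399]
eef_rot: [3.141, -0.001, 0.176]
ft_force: [0.4, 1.5, 3.9]
width: 0.0119
clock: 37.07
tcp_pos: [0.6275, -0.0747, 0.04]
eef_rot: [3.141, -0.001, 0.176]
ft_force: [0.7, 0.1, 4.3]
width: 0.0118
t37.1 pos [ 0.6275 -0.0747  0.04  ] yaw 0.176 w 11.8 F [0.7 0.1 4.3]
now-frame shift mm [-1.7  1.   2. ]  after-turn shift [-1.7  1.   2. ] turn 0.002
```

```bash

python3 -m creep '[[5,0,0,-3,0],[5,0,0,-8,0],[5,0,0,-20,0],[5,0,0,-30,0],[5,0,0,-35,0],[5,0,0,-35,0],[5,0,0,-35,0],[5,0,0,-30,0]]';python3 -m creep '[[5,0,0,-15,-0.1],[5,0,0,-8,-0.1],[5,0,0,0,-0.1],[5,0,0,0,-0.1],[5,0,0,0,-0.083],[5,0,0,0,0],[5,0,0,0,0]]'; python3 d.py .4982 -.3786 .24 .659
python3 look.py scene s13 230 30 200 150 4;python3 look.py top t13 230 90 170 130 4.5
```

```text
clock: 37.73
tcp_pos: [0.6265, -0.0747, 0.2378]
eef_rot: [3.141, 0.0, 0.176]
ft_force: [0.9, -0.4, -3.4]
width: 0.0122
clock: 38.32
tcp_pos: [0.6265, -0.0746, 0.258]
eef_rot: [-3.14, 0.001, 0.656]
ft_force: [0.3, 0.3, -2.6]
width: 0.0121
t38.3 pos [ 0.6265 -0.0746  0.258 ] yaw 0.656 w 12.1 F [ 0.3  0.3 -2.6]
now-frame shift mm [-287.1  162.5   18. ]  after-turn shift [-287.5  161.8   18. ] turn -0.003
```

View pics/s13.png

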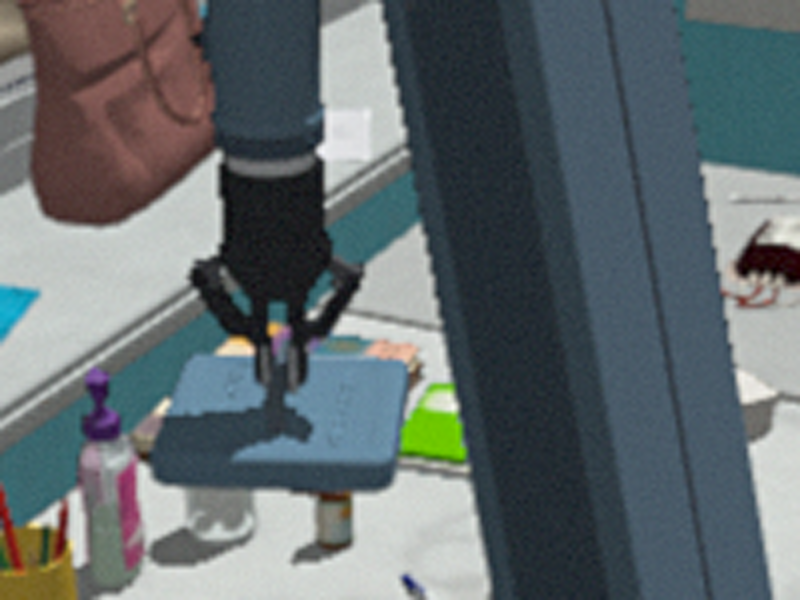

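View pics/t13.png

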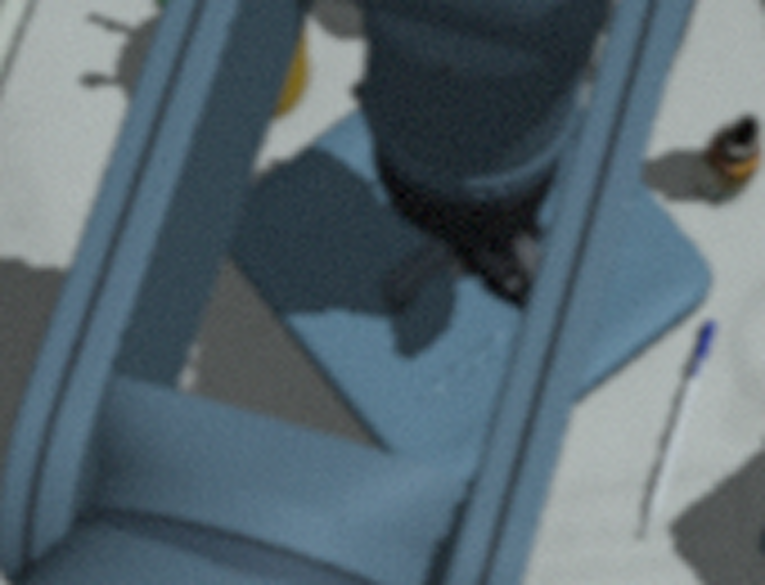

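```bash
python3 ov.py top t14 230 90 170 130 4.5 lid:.6265:-.0746:2.227:.218
```

```text
(no output)
```

View pics/t14.png

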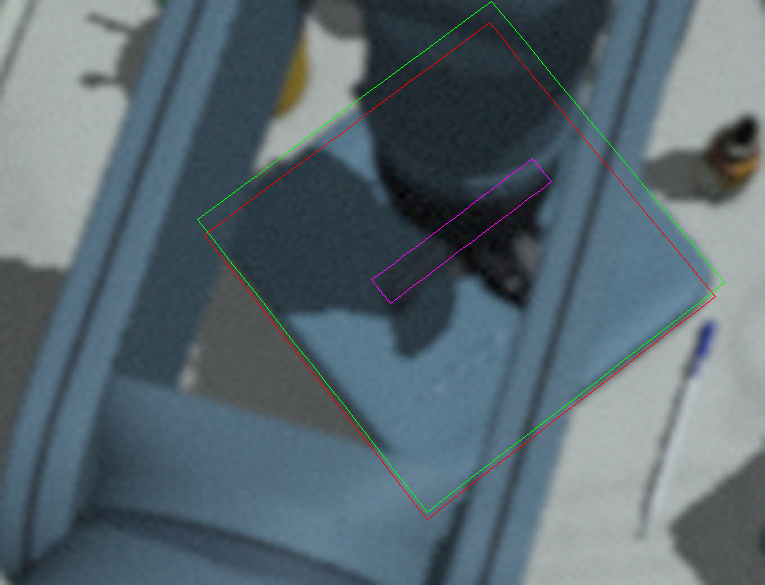

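```bash

python3 -m creep '[[5,-8,4.5,0,-0.003],[5,-16,9,0,0],[5,-24,13.5,0,0],[5,-28,16,0,0],[5,-28,16,0,0],[5,-28,16,0,0],[5,-28,16,0,0],[5,-28,16,0,0]]';python3 -m creep '[[5,-28,16,0,0],[5,-24,13,0,0],[5,-18,10,0,0],[5,-12,6,0,0],[5,-8,4,0,0],[5,-4,2,0,0],[5,0,0,0,0],[5,0,0,0,0]]'; python3 d.py .4973 -.3775 .2 .659
```

```text
clock: 39.08
tcp_pos: [0.5432, -0.2764, 0.2586]
eef_rot: [3.142, 0.0, 0.661]
ft_force: [0.4, 0.0, -2.3]
width: 0.0122
clock: 39.75
tcp_pos: [0.502, -0.3718, 0.2585]
eef_rot: [-3.141, -0.001, 0.663]
ft_force: [0.4, -0.1, -4.1]
width: 0.0123
t39.8 pos [ 0.502  -0.3718  0.2585] yaw 0.663 w 12.3 F [ 0.4 -0.1 -4.1]
now-frame shift mm [-7.3  1.6 58.5]  after-turn shift [-7.3  1.6 58.5] turn 0.004
```

```bash

python3 -m creep '[[5,-4,1,0,0.004],[5,-3,0.6,6,0],[5,0,0,15,0],[5,0,0,20,0],[5,0,0,18,0],[5,0,0,12,0],[5,0,0,6,0],[5,0,0,0,0]]'; python3 -m creep '[[5,0,0,0,0],[5,0,0,0,0]]';python3 d.py .4973 -.3775 .151 .659;  python3 look.py top t15 390 120 150 120 5.3;python3 ov.py top t15 390 120 150 120 5.3 lid:.4982:-.3786:2.23:.141;  python3 look.py scene s15 320 80 150 110 5.3
```

```text
clock: 40.42
tcp_pos: [0.4965, -0.3771, 0.1795]
eef_rot: [-3.138, 0.0, 0.659]
ft_force: [0.1, -0.3, -2.7]
width: 0.0124
clock: 40.58
tcp_pos: [0.4977, -0.3786, 0.1826]
eef_rot: [3.14, -0.0, 0.658]
ft_force: [0.2, 0.0, -2.9]
width: 0.0123
t40.6 pos [ 0.4977 -0.3786  0.1826] yaw 0.658 w 12.3 F [ 0.2  0.  -2.9]
now-frame shift mm [ 0.3 -1.1 31.6]  after-turn shift [ 0.3 -1.1 31.6] turn -0.001
```

View pics/t15.png

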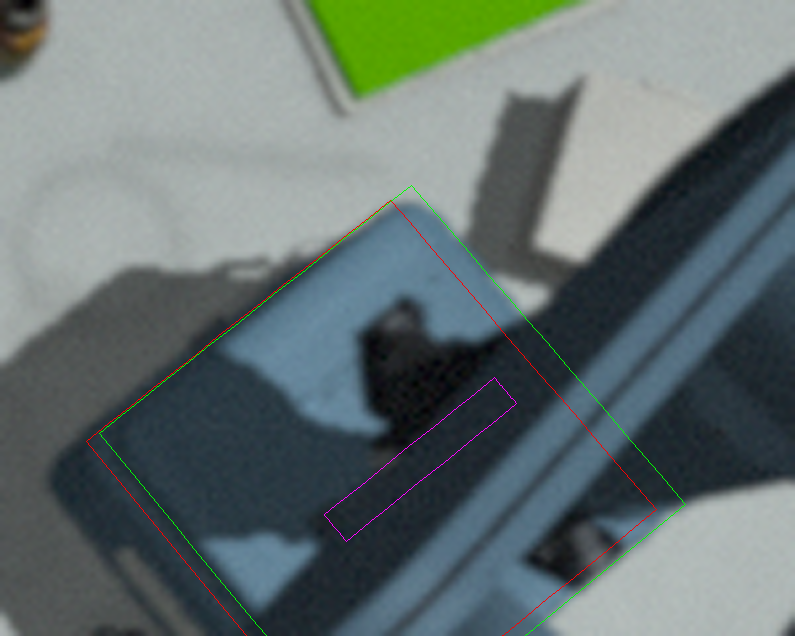

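View pics/s15.png

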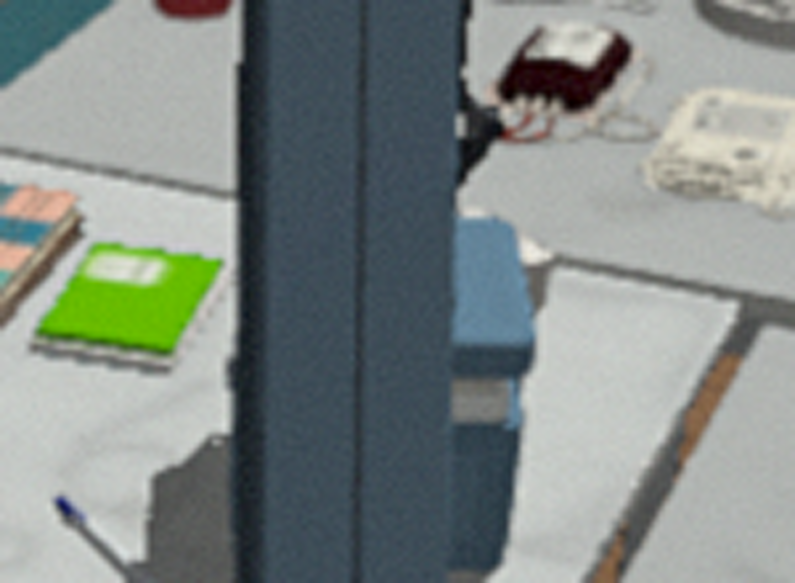

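```bash

python3 -m creep '[[5,0.2,-0.4,4,0],[5,0,0,6,0],[5,0,0,6,0],[5,0,0,4,0],[5,0,0,0,0],[5,0,0,0,0]]';python3 d.py .4973 -.3775 .151 .659;python3 -m creep '[[5,0,0,3,0],[5,0,0,3,0],[5,0,0,2,0],[5,0,0,0,0]]'
```

```text
clock: 41.18
tcp_pos: [0.4968, -0.3775, 0.1608]
eef_rot: [-3.14, 0.0, 0.658]
ft_force: [0.3, -0.4, -3.5]
width: 0.0121
t41.2 pos [ 0.4968 -0.3775  0.1608] yaw 0.658 w 12.1 F [ 0.3 -0.4 -3.5]
now-frame shift mm [0.4 0.3 9.8]  after-turn shift [0.4 0.3 9.8] turn -0.001
clock: 41.52
tcp_pos: [0.4968, -0.3775, 0.1529]
eef_rot: [-3.141, 0.0, 0.658]
ft_force: [0.2, 0.4, -2.0]
width: 0.0123
```

```bash

python3 -m creep '[[5,0,0,1,0],[5,0,0,0.7,0],[5,0,0,0,0]]';python3 -m creep '[[5,0,0,0.6,0],[5,0,0,0,0]]';python3 -m creep '[[5,0,0,0.6,0],[5,0,0,0,0]]'
```

```text
clock: 41.77
tcp_pos: [0.4971, -0.3777, 0.1517]
eef_rot: [-3.142, 0.0, 0.658]
ft_force: [0.2, 0.7, -2.0]
width: 0.0124
clock: 41.93
tcp_pos: [0.4971, -0.3778, 0.1512]
eef_rot: [3.142, -0.0, 0.658]
ft_force: [0.1, -0.1, -3.4]
width: 0.0122
clock: 42.1
tcp_pos: [0.4971, -0.3778, 0.151]
eef_rot: [3.141, -0.0, 0.658]
ft_force: [0.3, 1.1, -0.2]
width: 0.0124
```

```bash

python3 -m creep '[[5,0,0,0.6,0],[5,0,0,0,0]]';python3 -m creep '[[18,0,0,-0.4,0],[25,0,0,0,0],[35,0,0,0,0],[35,0,0,0,0],[35,0,0,0,0]]';python3 -m creep '[[35,0,0,-3,0],[35,0,0,-8,0],[35,0,0,-15,0],[35,0,0,-25,0],[35,0,0,-30,0],[35,0,0,-30,0],[35,0,0,-20,0],[35,0,0,0,0]]'; python3 d.py .45 .05 .28 .659
```

```text
clock: 42.27
tcp_pos: [0.4971, -0.3778, 0.151]
eef_rot: [3.141, 0.0, 0.658]
ft_force: [-1.1, 1.8, 4.4]
width: 0.0122
clock: 42.68
tcp_pos: [0.4971, -0.3778, 0.1503]
eef_rot: [3.142, -0.0, 0.658]
ft_force: [0.5, -0.0, -0.6]
width: 0.0352
clock: 43.35
tcp_pos: [0.4987, -0.3794, 0.2882]
eef_rot: [3.131, -0.001, 0.658]
ft_force: [0.2, -0.7, 0.1]
width: 0.0351
t43.4 pos [ 0.4987 -0.3794  0.2882] yaw 0.658 w 35.1 F [ 0.2 -0.7  0.1]
now-frame shift mm [ 224.1 -369.5    8.2]  after-turn shift [ 224.5 -369.3    8.2] turn -0.001
```

Back away and check.

```bash

python3 -m creep '[[35,12,-20,0,0],[35,18,-30,0,0],[35,18,-30,0,0],[35,18,-30,0,0],[35,18,-30,0,0],[35,18,-30,0,0],[35,18,-30,0,0],[35,18,-30,0,0]]';python3 -m creep '[[35,18,-30,0,0],[35,18,-30,0,0],[35,18,-30,0,0],[35,12,-20,0,0],[35,8,-12,0,0],[35,0,0,0,0],[35,0,0,0,0],[35,0,0,0,0]]'; python3 look.py top t16 390 150 150 120 5.3;cp pics/t16.png pics/t16raw.png;python3 ov.py top t16 390 150 150 120 5.3 lid:.4982:-.3786:2.23:.111; python3 look.py scene s16 320 80 150 130 4.6
```

```text
clock: 44.02
tcp_pos: [0.4649, -0.1097, 0.2814]
eef_rot: [-3.142, -0.0, 0.658]
ft_force: [0.6, -0.5, 0.3]
width: 0.035
clock: 44.68
tcp_pos: [0.4496, 0.0298, 0.2814]
eef_rot: [3.141, 0.0, 0.658]
ft_force: [0.2, -0.3, -0.4]
width: 0.0351
```

View pics/t16.png

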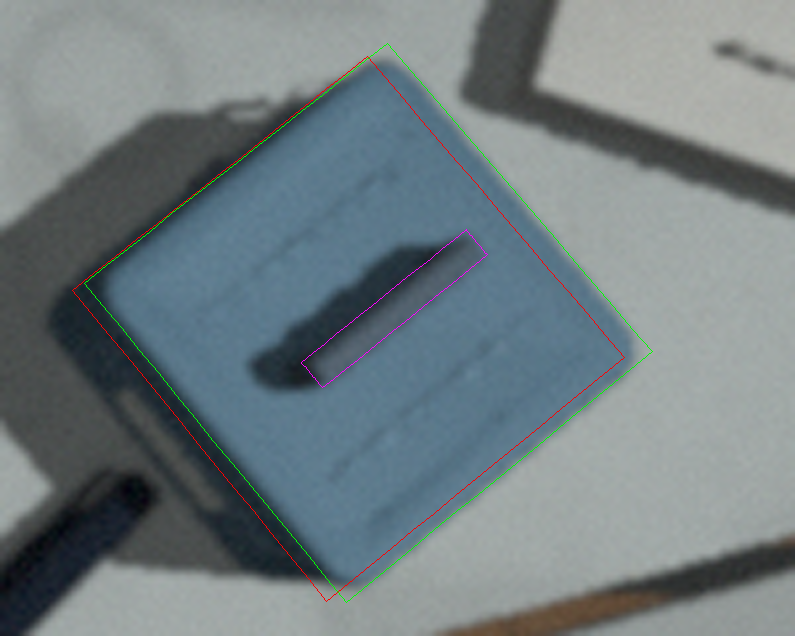

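View pics/s16.png

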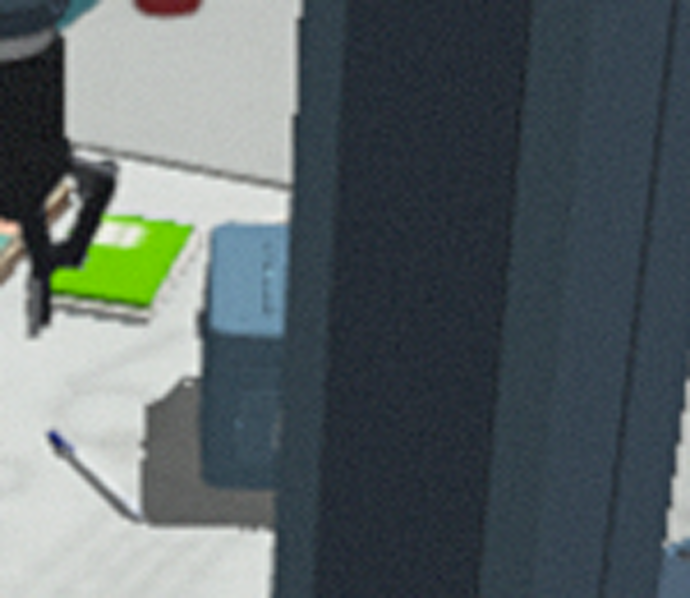

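```bash
python3 -c "
from plant import *
print(hand_in())"
```

```text
the job is handed in; nothing more can be done
None
```

I packed the carrier in the order asked and handed it in at about 45 s of the 128 s allowed; the hand-in reported no verdict.

- **Ice pack:** it stands in the empty place at the -y wall. The top view afterwards showed it on its planned outline and the other three packs still standing.
- **Vial rack:** set down with about 2 N of contact. The top view showed it upright in the middle of the four packs.
- **Inner cover:** it touched down with its underside at 103 mm, as specified, and lay flat and centred in the well.
- **Lid:** it met the rim with its lower edge at 111 mm, as specified. The last top view shows the lid and handle bar on the outline for fully down.

At hand-in the gripper was clear of everything. The largest wrist force I read was about 7 N. No check failed or disagreed. The arm hid part of the carrier in the side camera's last picture, so the final check of the lid rests mainly on the top view and the contact height.

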